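# Set the sander's shoe to the gauge blade and charge its feed table

### The job

Get the little sander ready for a batch: lay the gauge blade on the anvil so that it reaches right under the raised shoe, turn the screw knob clockwise until the shoe just drags on the blade (needle in the green; never crush it), leave the screw at that and put the blade back flat in its wooden tray. Swing the prop leg up over centre until it locks and the feed table stands sloping on it. By the end every pale wooden blank on the bench must lie flat on the feed table, side by side, none on top of another; leave the other tools alone.

Things in the scene. Friction and masses are not known exactly. Their poses are not given: they have to be found in the camera images.
- setting_head: green setting head of the sander, fixed to the bench: a base 235 x 90 mm, a column at its back (+x) and an arm over the anvil. Origin on the bench under the screw's axis; x away from the robot, z up. The aluminium anvil is 56 mm wide (y), its flat top 30 mm above the bench, and runs from x = -140 to +36 mm; the arm overhangs it from x = -32 mm back, its underside 94 mm and its top 118 mm above the bench.
- anvil (a point): point on the anvil's top surface straight under the middle of the shoe; axes as setting_head. A fixed blue bench vice, up to 107 mm high, stands just in front of the head and to its left; a small parts cabinet stands behind to the left.
- shoe_face (a point): middle of the underside of the square shoe (46 x 46 mm, black rubber face) that the screw lowers toward the anvil; its height above the anvil is the gap (about 16 to 21 mm at the start). The shoe is sprung: resting on something it gives way upward by up to 6 mm against 4 N per mm.
- shoe_screw (a joint): angle of the screw in rad, range 0 to 4.4, grows clockwise seen from above; every rad lowers the shoe by 4 mm. The gap is 22 mm at 0; with the 10 mm blade in the gap, touch is near 3.0 rad. It stays where it is left.
- screw_grip (a point): the black knob on the screw above the arm, a bar 62 mm long, 16 mm thick and 32 mm tall, from 142 to 174 mm above the bench; this point is on its axis, 162 mm above the bench. Its x axis lies along the bar; z up. Turns with 0.06 N m.
- drag_needle (a joint): red needle of the small white dial at the left of the arm, which rides down with the shoe, in rad: 0 while the shoe touches nothing, 0.3 rad for each mm by which the shoe is pushed up by the blade (0.3 rad for each 4 N). Green part of the dial: 0.25 to 0.80; that is 'just drags'.
- gauge_blade: loose gauge blade, 0.2 kg: a flat steel bar 140 mm (x) x 34 mm (y) x 10 mm thick, with a red upright grip 32 mm (x) x 14 mm (y) on it, centred at x = -54 mm and reaching 56 mm above the underside. Origin: centre of the bar's underside; z up, x from the grip to the free tip. Starts in its tray, the grip toward the robot. It goes under the shoe along the head's +x, tip first, the free tip past the shoe's middle.
- gauge_tip (a point): middle of the free end of the gauge blade, at its underside (70 mm along x from the blade's origin)
- gauge_tray: dark wooden tray of the gauge blade, fixed to the bench: 162 mm (x) x 56 mm (y) outside, walls 4 mm thick and 14 mm high, inner floor 4 mm above the bench. Origin on the bench under its centre; x along its length, away from the robot.
- table_mid (a point): middle of the top surface of the plywood feed table, 140 mm (x) x 250 mm (y), 57 mm above the bench while down. It is hinged along x at its left (+y) edge, where it has a lip 10 mm high and 7 mm thick. z is normal to the surface. With the leg locked it slopes 0.2 rad, its right end raised.
- prop_leg (a joint): angle of the prop leg in rad: 0 stowed (lying to the left, 0.3 rad above level), swings up and over to the right and lifts the table with its roller; over centre at about 1.05, from there it goes on by itself to its stop at 1.55 and locks. Let go before, it falls back. Lifting takes about 5 N at the knob.
- leg_knob (a point): middle of the orange knob at the end of the prop leg, a roller 20 mm in diameter and 24 mm long (along x), 118 mm from the leg's pivot, in front of the table's near edge (45 mm clear); about 53 mm above the bench while stowed
- leg_pivot (a point): pivot of the prop leg on the table's fixed dark steel base (270 mm in y, 140 mm in x), 18 mm above the bench; axes as the base: x away from the robot, y to the left; the leg turns about this point's x axis (+ from y to z)
- blank_a: blank of pale wood, a plain 45 x 120 mm block 26 mm thick, lying flat on the bench at the start; may be absent. Origin: centre of its underside; x along its width, y along its length, z up. About 55 to 90 g.
- blank_b: blank of pale wood, a plain 45 x 120 mm block 26 mm thick, lying flat on the bench at the start; may be absent. Origin: centre of its underside; x along its width, y along its length, z up. About 55 to 90 g.
- blank_c: blank of pale wood, a plain 50 x 70 mm block 26 mm thick, lying flat on the bench at the start; may be absent. Origin: centre of its underside; x along its width, y along its length, z up. About 35 to 60 g.
- blank_d: blank of pale wood, a plain 50 x 70 mm block 26 mm thick, lying flat on the bench at the start; may be absent. Origin: centre of its underside; x along its width, y along its length, z up. About 35 to 60 g.
- blank_a_mid (a point): middle of blank_a, 13 mm above its underside
- blank_b_mid (a point): middle of blank_b, 13 mm above its underside
- blank_c_mid (a point): middle of blank_c, 13 mm above its underside
- blank_d_mid (a point): middle of blank_d, 13 mm above its underside
- sander: brown sanding block, 64 x 110 x 29 mm, darker than the blanks; bystander

How it is judged:
By the outcome, as a careful person would: the job done as asked, in the order asked, and still so for the second after the job is handed in, with the robot touching nothing.
Of blank_a, blank_b, blank_c, blank_d only 2 to 3 are there at a start; the rules pass over those that are not, and their reading is None.
At some moment in a run one of blank_a, blank_b, blank_c, blank_d may be knocked a few centimetres aside while the robot is not near it.
Once in a run the grip may slacken for a moment while it holds something.
It also fails if it takes over 208 s, if anything falls off the work surface, if the arm or the gripper's body presses on something with over 40 N, if the wrist force passes 120 N, or if a joint passes its speed limit or range.

### The arm

A 7-joint arm with a two-finger parallel gripper is mounted at the origin on a cart in front of the work surface, level with it; the furniture and walls round the work are solid. World frame = base frame: x ahead of the robot, y to its left, z up, the work surface at z = 0. Lengths are in m, angles in rad, forces in N, time in s.
With the tool pointing down it reaches from about 0.4 to 0.875 m from the base axis. Payload 19.3 kg.
Tool frame: the origin (TCP) lies at the very end of the fingers, on their centre line; the grasp point (between the pads) lies 19 mm behind it; z points along the fingers, y is the line along which they close (so a half turn about z gives the same grasp; the last joint's range is limited). The gripper opens to 85 mm and grips with 20 to 120 N. Pads are 22 mm wide; open, the fingers measure 114 mm over their backs; the gripper's body (76 mm by 85 mm) begins 54 mm behind the grasp point. The pads swing forward as they close: fully open they stand 13 mm farther back than shut.
Start: joints at [1.274, 0.521, -0.036, 1.599, 0.021, 1.021, -0.113], TCP at [0.141, -0.609, 0.231] pointing down, gripper open.
Joint ranges: [-2.91, 2.91], [-0.3, 2.13], [-1.5, 1.42], [0.17, 2.43], [-1.26, 4.41], [0.16, 1.93], [-2.52, 2.52]. Speed limits (rad/s): [1.89, 1.89, 2.39, 2.39, 3.01, 3.01, 3.01].

### API

Orientations are given as [roll, pitch, yaw] about the fixed x, y, z axes, in that order (R = Rz(yaw) Ry(pitch) Rx(roll)).
In Python, from workcell import monitor, optics, job_done gives the robot as it stands.
- The arm moves only by the shell command python3 -m handwheel 'ROWS' [FORCE]. ROWS is JSON, a list of rows, each an object of numbers: "dx", "dy", "dz": the shift along the tool's x, y, z in cm; "wx", "wy", "wz": the turn, a rotation vector about the tool's x, y, z in rad; "claw": the opening in per cent of the stroke, from 0 (shut) to 100 (fully open). A call has 1 to 8 rows; each row shifts and turns the commanded pose from where the row before left it, along the tool's axes as they then stand; what a row does not reach is not made up. A row lasts 1/8 s, in which the tool goes at most 62.5 mm and 10.7 degrees, less where a joint would pass 70% of its speed; a pose out of reach is approached as far as the arm can. A call with a gripper value outside its range is refused whole. The fingers move at their own pace and stop on an object; FORCE is the grip in N (left out, the last holds). Time passes only in rows, so rows that do not move let the fingers close. It gives the time, the measured TCP pose, the force, the opening and the grip force at its end, in the units of the state.
- monitor.observe(): the state, without advancing time (a new reading comes with each control period).
- optics.grab_frame(name): name is "scene" or "side" or "wrist"; returns a dict with "frame" (384x512x3 uint8, blue, green, red), "fovy" (degrees; the focal length in pixels is half the picture's height over the tangent of half this angle, whatever the lens; pixels are square), "cx", "cy" (the principal point, pixels), "k1" (the pictures are not rectified: a ray, as slopes to the right and down, at radius r is drawn at 1 + k1 r^2 times it, then the intrinsics apply), "R" (3x3) and "t" (3): a world point X has camera coordinates R X + t. Camera axes: x right, y down, z forward; pixel columns grow to the right and rows downward; lengths in m; the calibration is good to about 2 mm. A picture is of the moment at which its call begins. There is no depth.
- job_done(): hands the job in; it is judged then, once.
Trained networks look in the newest picture that a camera, given by its name, has taken for a name from the list of things; names that differ only in an ending like _2 or _b are one class to them, and where a whole thing is asked for, a point or a joint stands for the part that bears it (a point fixed in the world has none). Each returns a list of dicts, best first, with "p" (0 to 1); they miss things now and then, are a little off and sometimes report something else, mostly with a low value. They report only what shows in the picture. A call takes as long as a camera call.
- optics.masks_of(name, camera): "region" (384x512 bool, what is visible of it) and "rect" ([left, top, width, height] in pixels, round what is visible of it).
The state is a dict: "clock": time; "qpos": joint angles; "qd": joint speeds; "joint_efforts": joint torques, N m; "position": TCP position; "tool_rot": TCP orientation; "force": force on the tool from outside, world axes, zero at the start; "moment": the same for the moment, N m; "grip_width": finger opening in m; "finger_force": force on a finger pad.
Only numpy, scipy, OpenCV 4.12 (cv2) and the standard library are available. Lean on these libraries where they do the work, as an engineer would, in place of code of your own. Each camera call takes 0.05 s, during which the arm holds its last target. There are 200 camera calls.

## Working session

There is one attempt and no reset: what is moved stays moved. The work goes in short steps, Python scripts to look and compute and a shell command to move; the robot and the scene stay as the last step left them, time stands still between calls to the robot, and variables do not carry over. Pictures are saved under pics/ and viewed, at most 14 in all, crops included, and the job is handed in when it is done.

```bash
mkdir -p pics; ls; cat > h.py <<'E'
import numpy as np, cv2
from workcell import monitor, optics, job_done
def grab(n,save=None):
    f=optics.grab_frame(n)
    if save: cv2.imwrite('pics/'+save+'.png',f['frame'])
    return f
def K(f):
    fl=f['frame'].shape[0]/2/np.tan(np.radians(f['fovy'])/2)
    return fl
def proj(f,X):
    X=np.atleast_2d(X); c=X@np.array(f['R']).T+np.array(f['t']); s=c[:,:2]/c[:,2:]
    r2=(s**2).sum(1,keepdims=True); s=s*(1+f['k1']*r2)
    return s*K(f)+[f['cx'],f['cy']]
def ray(f,uv):
    d=(np.atleast_2d(uv)-[f['cx'],f['cy']])/K(f); s=d.copy()
    for _ in range(20): s=d/(1+f['k1']*(s**2).sum(1,keepdims=True))
    R=np.array(f['R']); v=np.c_[s,np.ones(len(s))]@R; o=-R.T@np.array(f['t'])
    return o,v
def onz(f,uv,z):
    o,v=ray(f,uv); return o+v*((z-o[2])/v[:,2:])
def st():
    s=monitor.observe(); print('t',s['clock'],'p',np.round(s['position'],4),'rpy',np.round(s['tool_rot'],3),'F',np.round(s['force'],1),'w',round(s['grip_width'],4),'ff',s['finger_force']); return s
E
python3 - <<'E'
from h import *
s=st(); print(s['qpos'])
for n in ['scene','side','wrist']:
    f=grab(n,n+'0'); print(n,f['fovy'],f['k1'],-np.array(f['R']).T@f['t'])
    for o in ['setting_head','screw_grip','gauge_blade','gauge_tray','table_mid','leg_knob','blank_a','blank_c','sander']:
        for m in optics.masks_of(o,n)[:4]: print(' ',o,round(m['p'],2),m['rect'])
E
```

```text
pics
t 0.0 p [ 0.1404 -0.6087  0.2307] rpy [-3.14   0.     0.227] F [-0.1 -0.2  0.3] w 0.0858 ff 0.0
[ 1.27380075  0.5220377  -0.03632106  1.59999047  0.02120851  1.02111642
 -0.11279202]
scene 52.6034076412858 -0.12838483816612575 [0.06371944 0.83361792 1.02508549]
  setting_head 0.77 [197.7, 183.4, 63.0, 47.8]
  setting_head 0.51 [324.7, 156.8, 19.3, 24.2]
  screw_grip 0.43 [229.1, 157.1, 61.4, 45.6]
  gauge_blade 0.7 [189.8, 249.4, 39.7, 21.4]
  gauge_tray 0.76 [188.0, 246.7, 48.0, 30.3]
  table_mid 0.7 [230.4, 154.6, 60.1, 47.4]
  leg_knob 0.55 [282.4, 182.1, 6.4, 13.2]
  blank_a 0.79 [203.5, 283.7, 38.8, 38.6]
  blank_a 0.79 [312.1, 181.3, 19.4, 19.2]
  blank_a 0.47 [289.5, 156.6, 18.1, 14.2]
  blank_c 0.79 [203.5, 283.7, 38.8, 38.6]
  blank_c 0.79 [312.1, 181.3, 19.4, 19.2]
  blank_c 0.47 [289.5, 156.6, 18.1, 14.2]
  sander 0.75 [324.6, 157.5, 18.8, 24.1]
side 44.065152108404035 0.0066276850120198716 [ 0.45502388 -1.17055277  1.00709812]
  setting_head 0.69 [249.1, 161.2, 74.2, 68.9]
  screw_grip 0.69 [195.5, 266.2, 13.6, 27.2]
  screw_grip 0.68 [287.3, 158.9, 16.4, 16.9]
  screw_grip 0.56 [247.3, 164.9, 34.6, 17.3]
  gauge_blade 0.9 [250.9, 160.3, 35.0, 14.8]
  gauge_blade 0.34 [182.4, 314.6, 29.7, 44.9]
  gauge_tray 0.52 [245.8, 168.6, 33.5, 13.1]
  table_mid 0.86 [260.2, 213.6, 60.1, 71.2]
  table_mid 0.42 [289.0, 158.8, 12.4, 19.4]
  leg_knob 0.81 [243.5, 240.1, 19.6, 45.4]
  blank_a 0.8 [249.6, 311.0, 27.3, 30.1]
  blank_a 0.73 [192.3, 268.0, 25.9, 29.0]
  blank_a 0.64 [225.3, 138.0, 18.8, 27.1]
  blank_c 0.8 [249.6, 311.0, 27.3, 30.1]
  blank_c 0.73 [192.3, 268.0, 25.9, 29.0]
  blank_c 0.64 [225.3, 138.0, 18.8, 27.1]
  sander 0.76 [183.7, 313.9, 32.0, 45.8]
wrist 71.57780071526928 -0.03806305663587598 [ 0.21356283 -0.59181194  0.37448456]
  sander 0.55 [193.2, 0.2, 53.6, 9.8]
```

```bash
python3 - <<'E'
import cv2
a=cv2.imread('pics/scene0.png')[130:340,160:370]; b=cv2.imread('pics/side0.png')[120:380,150:350]
cv2.imwrite('pics/scene0c.png',cv2.resize(a,(600,600),interpolation=cv2.INTER_CUBIC))
cv2.imwrite('pics/side0c.png',cv2.resize(b,(461,600),interpolation=cv2.INTER_CUBIC))
E
```

```text
(no output)
```

View pics/scene0c.png

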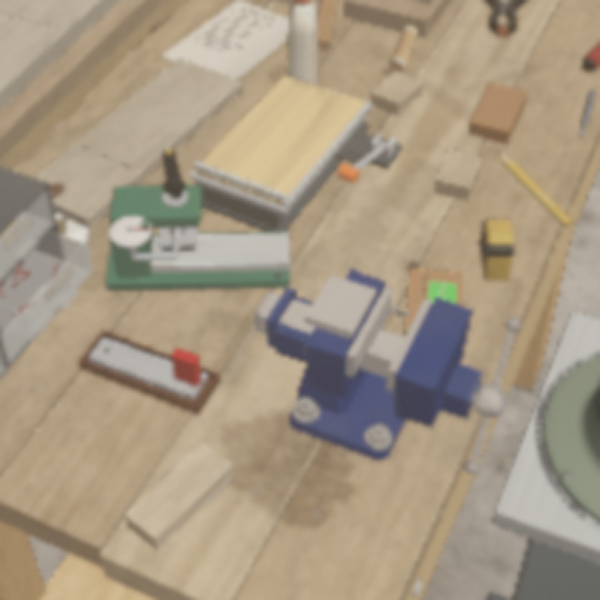

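View pics/side0c.png

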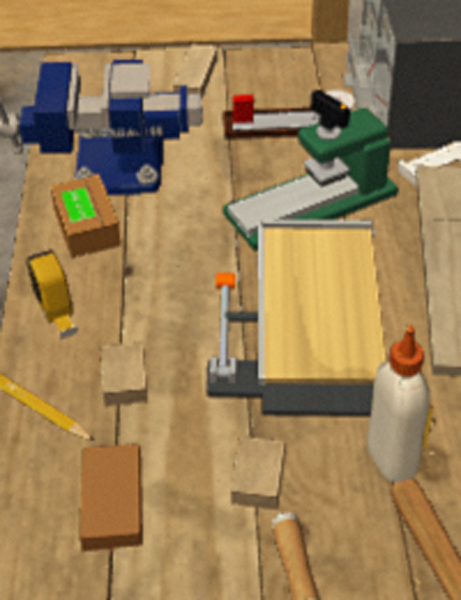

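```bash
cat >> h.py <<'E'
from scipy.optimize import minimize, least_squares
def box(x,y,yaw,L,W,z0,z1,xo=0):
    c,s=np.cos(yaw),np.sin(yaw)
    return np.array([[x+c*(a+xo)-s*b,y+s*(a+xo)+c*b,z] for a in(-L/2,L/2) for b in(-W/2,W/2) for z in(z0,z1)])
def fit(views,L,W,z0,z1,x0,yaws=None):
    "views: list of (frame,region); box silhouettes vs regions"
    U=4; prep=[]
    for f,m in views:
        prep.append((f,cv2.resize(m.astype(np.float32),None,fx=U,fy=U,interpolation=cv2.INTER_LINEAR)>.5))
    def cost(p):
        t=0
        for f,m in prep:
            h=cv2.convexHull(((proj(f,box(*p,L,W,z0,z1))+.5)*U*16).astype(np.int32))
            c=np.zeros(m.shape,np.uint8); cv2.fillConvexPoly(c,h,1,shift=4); c=c>0
            t+=1-(c&m).sum()/max((c|m).sum(),1)
        return t
    best=None
    for y in (yaws if yaws is not None else np.arange(-1.5,1.6,.4)):
        r=minimize(cost,[x0[0],x0[1],y],method='Nelder-Mead',options=dict(initial_simplex=[[x0[0],x0[1],y],[x0[0]+.02,x0[1],y],[x0[0],x0[1]+.02,y],[x0[0],x0[1],y+.2]],xatol=2e-4,fatol=1e-4))
        if best is None or r.fun<best.fun: best=r
    return np.round(best.x,4),round(best.fun,3)
def at(f,ms,uv):
    "mask whose rect centre is nearest uv"
    return min(ms,key=lambda m:np.hypot(m['rect'][0]+m['rect'][2]/2-uv[0],m['rect'][1]+m['rect'][3]/2-uv[1]))['region']
E
python3 - <<'E'
from h import *
F={}; M={}
for n in ['scene','side']:
    F[n]=grab(n); M[n]={o:optics.masks_of(o,n) for o in ['blank_a','gauge_tray','sander','leg_knob','table_mid','setting_head']}
s,d=F['scene'],F['side']
for nm,L,W,H,a,b,k in [('long',.045,.12,.026,(223,303),(235,151),'blank_a'),('s1',.05,.07,.026,(322,191),(205,282),'blank_a'),('s2',.05,.07,.026,(298,163),(263,326),'blank_a'),('sander',.064,.11,.029,(334,169),(200,337),'sander')]:
    p0=onz(d,b,H/2)[0]; q0=onz(s,a,H/2)[0]
    print(nm,p0,q0)
    ra,rb=at(s,M['scene'][k],a),at(d,M['side'][k],b)
    for v in ([(s,ra),(d,rb)],[(d,rb)],[(s,ra)]): print(fit(v,L,W,0,H,p0))
print('tray',fit([(s,at(s,M['scene']['gauge_tray'],(212,262)))],.162,.056,0,.014,onz(s,(212,262),.01)[0],[-.3,0,.3]))
# points from crops: scene crop scale .35, offset (160,130); side crop scale 200/461, offset(150,120)
S=lambda u,v:(160+u*.35,130+v*.35); D=lambda u,v:(150+u*200/461.,120+v*260/600.)
print('anvil front corners scene',onz(s,[S(290,234),S(289,272)],.03)); print('side',onz(d,[D(226,210),D(248,232)],.03))
print('knob top scene',onz(s,[S(171,175)],.168)); print('side',onz(d,[D(329,105)],.168))
print('orange scene',onz(s,[S(348,172)],.053)); print('side',onz(d,[D(225,282)],.053))
print('table corners side NL,FL,FR,NR',onz(d,[D(260,224),D(372,224),D(385,380),D(260,382)],[.067,.067,.057,.057][0]))
print('table scene',onz(s,[S(195,170),S(290,80),S(370,103),S(278,205)],.06))
print('arm top scene',onz(s,[S(112,192),S(200,187),S(202,218)],.118))
for n in M:
  for o in ('setting_head',): 
    for m in M[n][o]: print(n,o,m['p'],m['rect'])
E
```

```text
long [0.45682674 0.28314908 0.013     ] [0.45417443 0.28971094 0.013     ]
(array([ 0.455 ,  0.2897, -0.2502]), np.float64(0.234))
(array([ 0.4558,  0.2929, -0.2701]), np.float64(0.17))
(array([ 0.4554,  0.2892, -0.2178]), np.float64(0.044))
s1 [ 0.36388009 -0.33248301  0.013     ] [ 0.35048541 -0.33179865  0.013     ]
(array([ 0.3581, -0.3302,  0.0616]), np.float64(0.159))
(array([ 0.3584, -0.3301,  0.0852]), np.float64(0.089))
(array([ 0.358 , -0.3302,  0.0572]), np.float64(0.063))
s2 [ 0.51008658 -0.4788144   0.013     ] [ 0.50563963 -0.4665296   0.013     ]
(array([ 0.5065, -0.473 , -0.1792]), np.float64(0.184))
(array([ 0.506 , -0.4734, -0.1512]), np.float64(0.099))
(array([ 0.5072, -0.4737, -0.1656]), np.float64(0.083))
sander [ 0.35691324 -0.5025679   0.0145    ] [ 0.34928329 -0.49002522  0.0145    ]Traceback (most recent call last):
  File "<stdin>", line 9, in <module>
  File "h.py", line 46, in at
    return min(ms,key=lambda m:np.hypot(m['rect'][0]+m['rect'][2]/2-uv[0],m['rect'][1]+m['rect'][3]/2-uv[1]))['region']
           ~~~^^^^^^^^^^^^^^^^^^^^^^^^^^^^^^^^^^^^^^^^^^^^^^^^^^^^^^^^^^^^^^^^^^^^^^^^^^^^^^^^^^^^^^^^^^^^^^^
ValueError: min() iterable argument is empty
```

```bash
python3 - <<'E'
from h import *
s,d=grab('scene'),grab('side')
print('tray',fit([(s,at(s,optics.masks_of('gauge_tray','scene'),(212,262)))],.162,.056,0,.014,onz(s,(212,262),.01)[0],[-.3,0,.3]))
S=lambda u,v:(160+u*.35,130+v*.35); D=lambda u,v:(150+u*200/461.,120+v*260/600.)
np.set_printoptions(precision=4,suppress=True)
print('anvil front corners scene',onz(s,[S(290,234),S(289,272)],.03)); print('side',onz(d,[D(226,210),D(248,232)],.03))
print('knob top scene',onz(s,[S(171,175)],.158)); print('side',onz(d,[D(329,105)],.158))
print('orange scene',onz(s,[S(348,172)],.053)); print('side',onz(d,[D(225,282)],.053))
print('table side NL,FL,FR,NR',onz(d,[D(260,224),D(372,224),D(385,380),D(260,382)],.06))
print('table scene',onz(s,[S(195,170),S(290,80),S(370,103),S(278,205)],.06))
print('arm top scene',onz(s,[S(112,192),S(200,187),S(202,218)],.118))
print('pivot side',onz(d,[D(222,372)],.018))
print('tray corners scene',onz(s,[S(80,358),S(105,334),S(218,377),S(200,408)],.012))
print('grip scene',onz(s,[S(186,365)],.03),'side',onz(d,[D(243,108)],.04))
print('bottle, vice',onz(d,[D(395,470),D(100,170),D(155,185)],0),onz(s,[S(300,420),S(385,455),S(270,315)],0),onz(s,[S(270,310)],.09))
E
```

```text
tray (array([ 0.5781,  0.1556, -0.0131]), np.float64(0.684))
anvil front corners scene [[ 0.5111 -0.1045  0.03  ]
 [ 0.483  -0.0419  0.03  ]]
side [[ 0.4905 -0.0718  0.03  ]
 [ 0.5175 -0.1167  0.03  ]]
knob top scene [[ 0.6267 -0.016   0.158 ]]
side [[ 0.6296 -0.016   0.158 ]]
orange scene [[ 0.4813 -0.2248  0.053 ]]
side [[ 0.4829 -0.2292  0.053 ]]
table side NL,FL,FR,NR [[ 0.5318 -0.1348  0.06  ]
 [ 0.6753 -0.1426  0.06  ]
 [ 0.6526 -0.3961  0.06  ]
 [ 0.5149 -0.3915  0.06  ]]
table scene [[ 0.6661 -0.1346  0.06  ]
 [ 0.638  -0.3741  0.06  ]
 [ 0.5093 -0.3716  0.06  ]
 [ 0.5348 -0.1186  0.06  ]]
arm top scene [[ 0.703   0.0038  0.118 ]
 [ 0.6085 -0.0505  0.118 ]
 [ 0.5792 -0.002   0.118 ]]
pivot side [[ 0.4745 -0.3399  0.018 ]]
tray corners scene [[0.654  0.1762 0.012 ]
 [0.6472 0.1313 0.012 ]
 [0.4926 0.1311 0.012 ]
 [0.49   0.1795 0.012 ]]
grip scene [[0.5266 0.1438 0.03  ]] side [[0.525  0.1439 0.04  ]]
bottle, vice [[ 0.6568 -0.4707  0.    ]
 [ 0.3132  0.0587  0.    ]
 [ 0.3929  0.0208  0.    ]] [[0.3842 0.1384 0.    ]
 [0.2791 0.1422 0.    ]
 [0.4852 0.0089 0.    ]] [[0.4515 0.0744 0.09  ]]
```

```bash
cat > plan.py <<'E'
# python3 plan.py x y z yaw [roll] : rotation (tool rotvec) first, then shift in turned tool axes (cm); roll = tilt about world x applied last
import sys; from h import *
from scipy.spatial.transform import Rotation as R
def plan(x,y,z,yaw,tilt=0,cur=None):
    s=monitor.observe(); p,e=(s['position'],s['tool_rot']) if cur is None else cur
    R0=R.from_euler('xyz',e); R1=R.from_euler('x',tilt)*R.from_euler('xyz',[np.pi,0,yaw])
    rv=(R0.inv()*R1).as_rotvec(); d=R1.inv().apply(np.array([x,y,z])-p)*100
    print('rot',np.round(rv,4),'rows',int(np.ceil(np.linalg.norm(rv)/.186)),'| shift cm',np.round(d,2),'rows',int(np.ceil(np.linalg.norm(d)/6.2)))
    return (np.array([x,y,z]),R1.as_euler('xyz'))
if __name__=='__main__':
    st(); c=None
    for a in sys.argv[1:]: c=plan(*map(float,a.split(',')),cur=c)
E
python3 plan.py .40,-.35,.28,0 .5,.05,.27,0
```

```text
t 2.35 p [ 0.1405 -0.609   0.2313] rpy [-3.142  0.     0.227] F [-0.7 -0.6  0.1] w 0.0857 ff 0.0
rot [-0.      0.      0.2267] rows 2 | shift cm [ 25.95 -25.9   -4.87] rows 6
rot [0. 0. 0.] rows 0 | shift cm [ 10. -40.   1.] rows 7
```

```bash
python3 -m handwheel '[{"dz":-4.87},{"wz":0.1134,"dx":0},{"wz":0.1134},{"dx":5.2,"dy":-5.2},{"dx":5.2,"dy":-5.2},{"dx":5.2,"dy":-5.2},{"dx":5.2,"dy":-5.2},{"dx":5.2,"dy":-5.2}]' 40
python3 -m handwheel '[{"dx":1.3,"dy":-5},{"dx":1.3,"dy":-5},{"dx":1.3,"dy":-5},{"dx":1.3,"dy":-5},{"dx":1.3,"dy":-5},{"dx":1.3,"dy":-5},{"dx":1.3,"dy":-5},{"dx":1.3,"dy":-5,"dz":1}]'
python3 -m handwheel '[{},{},{}]'
python3 - <<'E'
from h import *
st(); f=grab('wrist','w1'); import pickle; pickle.dump(f,open('w1.pkl','wb'))
cv2.imwrite('pics/w1b.png',cv2.resize(f['frame'],(800,600),interpolation=cv2.INTER_CUBIC))
for o in ['setting_head','screw_grip','gauge_blade','gauge_tray','table_mid','leg_knob','drag_needle']:
    for m in optics.masks_of(o,'wrist')[:3]: print(' ',o,round(m['p'],2),m['rect'])
E
```

```text
t 2.35 p [ 0.1405 -0.609   0.2313] rpy [-3.142  0.     0.227] F [-0.7 -0.6  0.1] w 0.0857 ff 0.0
  leg_knob 0.4 [193.2, 1.7, 53.2, 8.9]schema error: expected keys dx, dy, dz, wx, wy, wz, claw
schema error: expected keys dx, dy, dz, wx, wy, wz, claw
schema error: expected keys dx, dy, dz, wx, wy, wz, claw
```

View pics/w1b.png

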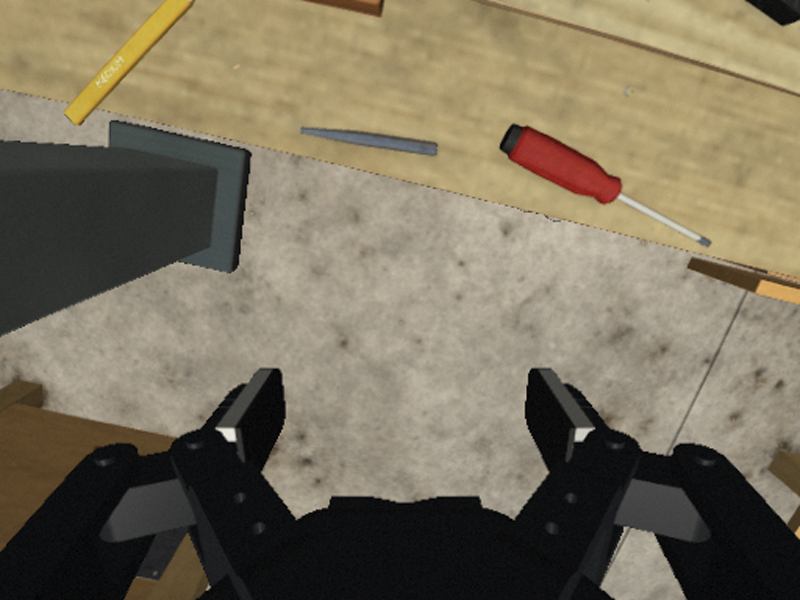

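The picture shows the start pose (screwdriver at 560,160, no head), because the rows need all seven keys and the call was refused. I'll retype the rows.

```bash
python3 -m handwheel '[{"dx":0,"dy":0,"dz":-4.87,"wx":0,"wy":0,"wz":0,"claw":100},{"dx":0,"dy":0,"dz":0,"wx":0,"wy":0,"wz":0.1134,"claw":100},{"dx":0,"dy":0,"dz":0,"wx":0,"wy":0,"wz":0.1134,"claw":100},{"dx":4.3,"dy":-4.3,"dz":0,"wx":0,"wy":0,"wz":0,"claw":100},{"dx":4.3,"dy":-4.3,"dz":0,"wx":0,"wy":0,"wz":0,"claw":100},{"dx":4.3,"dy":-4.3,"dz":0,"wx":0,"wy":0,"wz":0,"claw":100},{"dx":4.3,"dy":-4.3,"dz":0,"wx":0,"wy":0,"wz":0,"claw":100},{"dx":4.3,"dy":-4.3,"dz":0,"wx":0,"wy":0,"wz":0,"claw":100}]' 40
python3 -m handwheel '[{"dx":4.3,"dy":-4.3,"dz":0,"wx":0,"wy":0,"wz":0,"claw":100},{"dx":1.4,"dy":-5.7,"dz":0,"wx":0,"wy":0,"wz":0,"claw":100},{"dx":1.4,"dy":-5.7,"dz":0,"wx":0,"wy":0,"wz":0,"claw":100},{"dx":1.4,"dy":-5.7,"dz":0,"wx":0,"wy":0,"wz":0,"claw":100},{"dx":1.4,"dy":-5.7,"dz":0,"wx":0,"wy":0,"wz":0,"claw":100},{"dx":1.4,"dy":-5.7,"dz":0,"wx":0,"wy":0,"wz":0,"claw":100},{"dx":1.4,"dy":-5.7,"dz":0,"wx":0,"wy":0,"wz":0,"claw":100},{"dx":1.4,"dy":-5.7,"dz":0,"wx":0,"wy":0,"wz":0,"claw":100}]'
python3 -m handwheel '[{"dx":0,"dy":0,"dz":1,"wx":0,"wy":0,"wz":0,"claw":100},{"dx":0,"dy":0,"dz":0,"wx":0,"wy":0,"wz":0,"claw":100},{"dx":0,"dy":0,"dz":0,"wx":0,"wy":0,"wz":0,"claw":100}]'
python3 - <<'E'
from h import *
st(); f=grab('wrist','w2'); import pickle; pickle.dump(f,open('w2.pkl','wb'))
cv2.imwrite('pics/w2b.png',cv2.resize(f['frame'],(800,600),interpolation=cv2.INTER_CUBIC))
for o in ['setting_head','screw_grip','gauge_blade','gauge_tray','table_mid','leg_knob','drag_needle']:
    for m in optics.masks_of(o,'wrist')[:3]: print(' ',o,round(m['p'],2),m['rect'])
E
```

```text
clock: 3.75
position: [0.3567, -0.3925, 0.2803]
tool_rot: [3.141, -0.0, -0.0]
force: [0.7, -0.5, -0.2]
grip_width: 0.0855
finger_force: 0.0
clock: 4.75
position: [0.4968, 0.0498, 0.2803]
tool_rot: [3.142, -0.001, -0.0]
force: [1.7, -0.6, 0.5]
grip_width: 0.0855
finger_force: 0.0
clock: 5.12
position: [0.4965, 0.0469, 0.2702]
tool_rot: [3.141, -0.0, -0.002]
force: [-1.1, 0.8, -0.7]
grip_width: 0.0856
finger_force: 0.0
t 5.125 p [0.4965 0.0469 0.2702] rpy [ 3.141e+00 -0.000e+00 -2.000e-03] F [-1.1  0.8 -0.7] w 0.0856 ff 0.0
  setting_head 0.73 [230.1, 0.0, 141.3, 165.9]
  setting_head 0.6 [170.0, 50.6, 33.8, 107.4]
  gauge_blade 0.59 [171.0, 48.7, 32.1, 110.0]
  gauge_blade 0.57 [251.9, 19.9, 8.4, 27.3]
  gauge_tray 0.71 [158.4, 42.2, 52.7, 120.0]
  table_mid 0.62 [391.6, 18.8, 120.4, 132.8]
  table_mid 0.58 [442.2, 146.7, 65.3, 35.1]
  leg_knob 0.86 [440.2, 148.8, 69.6, 40.4]
  drag_needle 0.61 [251.6, 20.3, 11.0, 27.4]
```

View pics/w2b.png

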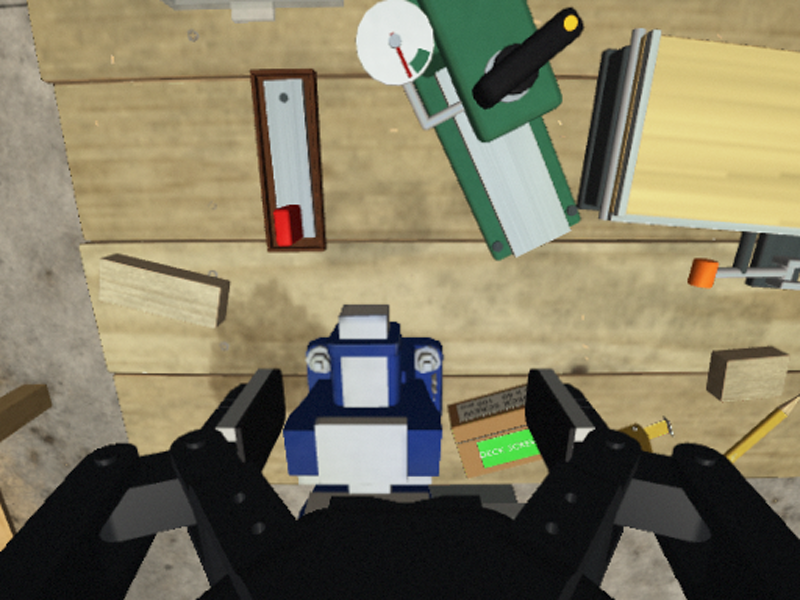

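The picture shows the tray and blade at (290,160), red grip (287,225), the knob bar from (483,98) to (572,22), anvil front corners (517,256) and (573,225), dial centre (395,40), and the orange knob at (704,272).

```bash
python3 - <<'E'
from h import *; import pickle
np.set_printoptions(precision=4,suppress=True)
f=pickle.load(open('w2.pkl','rb')); W=lambda *a:(np.array(a)+.5)/1.5625-.5
T=onz(f,W((251,70),(316,69),(326,247),(269,250)),.014); print('tray',T,T.mean(0))
m=at(f,optics.masks_of('gauge_tray','wrist'),(185,102))
B=onz(f,W((264,80),(300,80),(314,236)),.014); print('blade top pts',B)
print('grip top',onz(f,W((275,208),(298,207)),.06), 'grip base', onz(f,W((276,246),(298,240)),.03))
A=onz(f,W((517,256),(573,225),(456,117),(518,115)),.03); print('anvil',A)
print('yaws',np.arctan2(*(A[0]-A[1])[[0,1]]*[1,-1]))
N=onz(f,W((483,98),(572,22)),.174); print('knob ends',N,N.mean(0),np.linalg.norm(N[0]-N[1]))
print('arm front corners',onz(f,W((483,142),(561,103)),.118))
print('orange',onz(f,W((704,272)),.053))
print('table top NL,FL corner',onz(f,W((607,216),(641,30)),.065))
print('vice top near',onz(f,W((365,310)),.107),onz(f,W((365,306)),.09))
E
```

```text
tray [[0.6556 0.181  0.014 ]
 [0.6556 0.124  0.014 ]
 [0.4988 0.1236 0.014 ]
 [0.4961 0.1796 0.014 ]] [0.5766 0.152  0.014 ]
blade top pts [[0.6474 0.1703 0.014 ]
 [0.647  0.1385 0.014 ]
 [0.5096 0.1346 0.014 ]]
grip top [[0.5404 0.1559 0.06  ]
 [0.5411 0.1364 0.06  ]] grip base [[0.5029 0.1673 0.03  ]
 [0.5084 0.1463 0.03  ]]
anvil [[ 0.4928 -0.0582  0.03  ]
 [ 0.5219 -0.1081  0.03  ]
 [ 0.6142  0.0029  0.03  ]
 [ 0.616  -0.0503  0.03  ]]
yaws -2.613489444956538
knob ends [[ 0.6076  0.0055  0.174 ]
 [ 0.6442 -0.0386  0.174 ]] [ 0.6259 -0.0165  0.174 ] 0.05725787831751944
arm front corners [[ 0.5887 -0.0055  0.118 ]
 [ 0.6134 -0.0559  0.118 ]]
orange [[ 0.4829 -0.2248  0.053 ]]
table top NL,FL corner [[ 0.534  -0.1219  0.065 ]
 [ 0.673  -0.1307  0.065 ]]
vice top near [[0.4661 0.0782 0.107 ]] [[0.4637 0.0798 0.09  ]]
```

```bash
python3 -m handwheel '[{"dx":1.4,"dy":-5.1,"dz":0,"wx":0,"wy":0,"wz":0,"claw":60},{"dx":1.35,"dy":-5.2,"dz":0,"wx":0,"wy":0,"wz":0,"claw":60},{"dx":0,"dy":0,"dz":6,"wx":0,"wy":0,"wz":0,"claw":60},{"dx":0,"dy":0,"dz":6,"wx":0,"wy":0,"wz":0,"claw":60},{"dx":0,"dy":0,"dz":5,"wx":0,"wy":0,"wz":0,"claw":60},{"dx":0,"dy":0,"dz":0,"wx":0,"wy":0,"wz":0,"claw":60},{"dx":0,"dy":0,"dz":0,"wx":0,"wy":0,"wz":0,"claw":60}]' 50
python3 - <<'E'
from h import *
st(); f=grab('wrist','w3'); cv2.imwrite('pics/w3b.png',cv2.resize(f['frame'][60:384,100:420],(608,600),interpolation=cv2.INTER_CUBIC))
# predicted grip top outline
print(proj(f,box(.524,.150,0,.032,.014,.014,.060)).round(0).tolist())
h=f['frame'].astype(int); m=(h[...,2]>150)&(h[...,1]<60)&(h[...,0]<60); y,x=np.nonzero(m); print(x.min(),x.max(),y.min(),y.max(),m.sum())
E
```

```text
clock: 6.45
position: [0.5249, 0.1514, 0.1018]
tool_rot: [-3.141, -0.002, -0.0]
force: [0.0, -0.0, 0.5]
grip_width: 0.0516
finger_force: 0.0
t 6.45 p [0.5249 0.1514 0.1018] rpy [-3.141e+00 -2.000e-03 -0.000e+00] F [ 0.  -0.   0.5] w 0.0516 ff 0.0
[[268.0, 211.0], [270.0, 233.0], [253.0, 211.0], [252.0, 233.0], [269.0, 178.0], [271.0, 193.0], [253.0, 178.0], [252.0, 193.0]]
251 511 0 231 549
```

View pics/w3b.png

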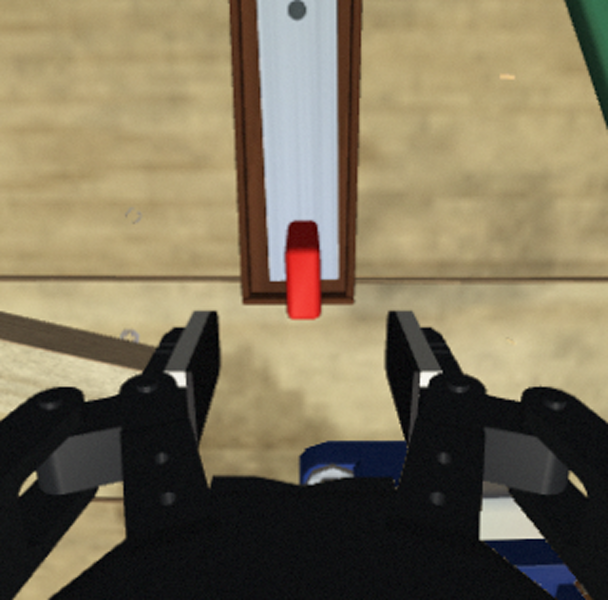

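The grip sits centred between the fingers at (303,285), within 1 mm of the prediction. Going down to grip it.

```bash
python3 -m handwheel '[{"dx":-0.05,"dy":0.1,"dz":5,"wx":0,"wy":0,"wz":0,"claw":60},{"dx":0,"dy":0,"dz":3,"wx":0,"wy":0,"wz":0,"claw":60},{"dx":0,"dy":0,"dz":0,"wx":0,"wy":0,"wz":0,"claw":60},{"dx":0,"dy":0,"dz":0,"wx":0,"wy":0,"wz":0,"claw":0},{"dx":0,"dy":0,"dz":0,"wx":0,"wy":0,"wz":0,"claw":0},{"dx":0,"dy":0,"dz":0,"wx":0,"wy":0,"wz":0,"claw":0},{"dx":0,"dy":0,"dz":0,"wx":0,"wy":0,"wz":0,"claw":0},{"dx":0,"dy":0,"dz":0,"wx":0,"wy":0,"wz":0,"claw":0}]' 100
python3 -m handwheel '[{"dx":0,"dy":0,"dz":0,"wx":0,"wy":0,"wz":0,"claw":0},{"dx":0,"dy":0,"dz":0,"wx":0,"wy":0,"wz":0,"claw":0},{"dx":0,"dy":0,"dz":-4,"wx":0,"wy":0,"wz":0,"claw":0},{"dx":0,"dy":0,"dz":-6,"wx":0,"wy":0,"wz":0,"claw":0},{"dx":0,"dy":0,"dz":0,"wx":0,"wy":0,"wz":0,"claw":0},{"dx":0,"dy":0,"dz":0,"wx":0,"wy":0,"wz":0,"claw":0}]'
python3 - <<'E'
from h import *
st(); s=grab('scene');d=grab('side');f=grab('wrist','w4')
for n in('scene','side','wrist'):
  for m in optics.masks_of('gauge_blade',n)[:2]: print(n,m['p'],m['rect'])
cv2.imwrite('pics/w4b.png',cv2.resize(np.hstack([f['frame'][0:320,160:400],s['frame'][220:300,160:280].repeat(2,0).repeat(2,1)[:,:240].__getitem__(slice(0,160)).repeat(2,0)]),(720,480)))
E
```

```text
clock: 7.5
position: [0.5246, 0.1502, 0.0218]
tool_rot: [-3.141, -0.003, -0.0]
force: [-1.7, -0.8, 16.0]
grip_width: 0.0129
finger_force: 97.0
clock: 8.25
position: [0.5235, 0.1497, 0.1203]
tool_rot: [3.142, -0.001, -0.0]
force: [-0.2, 0.0, -3.4]
grip_width: 0.0127
finger_force: 97.8
t 8.25 p [0.5235 0.1497 0.1203] rpy [ 3.142e+00 -1.000e-03 -0.000e+00] F [-0.2  0.  -3.4] w 0.0127 ff 97.83530831336975
scene 0.83 [186.6, 229.0, 40.9, 21.4]
side 0.69 [250.8, 147.1, 39.6, 7.4]
side 0.49 [184.7, 314.7, 31.7, 44.0]
wrist 0.74 [223.9, 9.3, 66.9, 296.7]
wrist 0.46 [220.6, 36.1, 11.3, 182.9]
```

View pics/w4b.png

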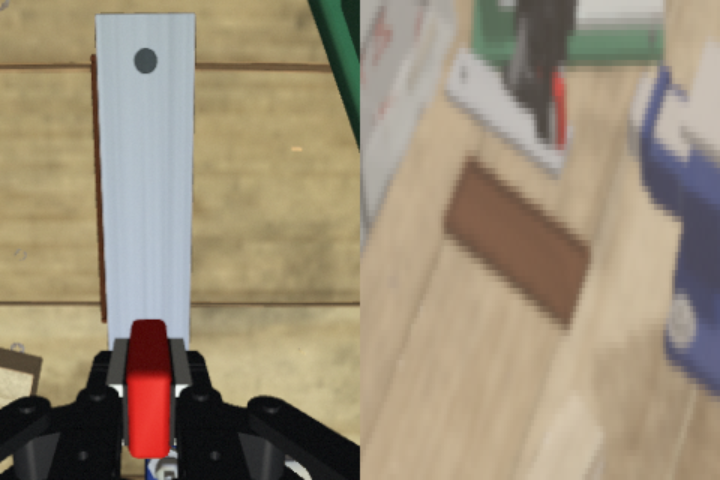

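The blade hangs straight from the grip. Its tip edge is at about (96–195, 13), and the tray is empty.

```bash
python3 - <<'E'
from h import *
np.set_printoptions(precision=4,suppress=True)
f=grab('wrist'); g=cv2.cvtColor(f['frame'],cv2.COLOR_BGR2GRAY).astype(int); st()
for zz in (.1128,.108,.117):
  c=onz(f,[(223.8,8.7),(290,8.7),(231,225),(286.5,225)],zz); print(zz,c,'w',np.linalg.norm(c[0]-c[1]),np.linalg.norm(c[2]-c[3]),'yaw',(c[0]-c[2])[1]/(c[0]-c[2])[0],(c[1]-c[3])[1]/(c[1]-c[3])[0])
E
python3 plan.py .5,.1,.2,.475
```

```text
t 8.6 p [0.5232 0.15   0.1194] rpy [3.141 0.001 0.   ] F [-1.  -0.1 -2.1] w 0.0133 ff 97.83457159996033
0.1128 [[0.6455 0.1676 0.1128]
 [0.6454 0.1349 0.1128]
 [0.5292 0.1674 0.1128]
 [0.5292 0.1334 0.1128]] w 0.03267996208990489 0.03406089108053085 yaw 0.0011744543143545321 0.013054695251433879
0.108 [[0.647  0.1681 0.108 ]
 [0.6469 0.1344 0.108 ]
 [0.527  0.168  0.108 ]
 [0.527  0.1328 0.108 ]] w 0.033728929694884065 0.03515418400547091 yaw 0.0011744543143543866 0.013054695251434063
0.117 [[0.6441 0.1671 0.117 ]
 [0.6441 0.1353 0.117 ]
 [0.5312 0.1669 0.117 ]
 [0.5311 0.1338 0.117 ]] w 0.031762115435548056 0.03310425977120833 yaw 0.0011744543143543903 0.013054695251434151
t 8.6 p [0.5232 0.15   0.1194] rpy [3.141e+00 1.000e-03 0.000e+00] F [-1.  -0.1 -2.1] w 0.0133 ff 97.83457159996033
rot [-0.      0.0012 -0.4749] rows 3 | shift cm [-4.35  3.38 -8.06] rows 2
```

```bash
python3 -m handwheel '[{"dx":0,"dy":0,"dz":-4.5,"wx":0,"wy":0,"wz":0,"claw":0},{"dx":0,"dy":0,"dz":-4.5,"wx":0,"wy":0,"wz":-0.1187,"claw":0},{"dx":0,"dy":0,"dz":0,"wx":0,"wy":0,"wz":-0.1187,"claw":0},{"dx":0,"dy":0,"dz":0,"wx":0,"wy":0,"wz":-0.1187,"claw":0},{"dx":0,"dy":0,"dz":0,"wx":0,"wy":0,"wz":-0.1187,"claw":0},{"dx":-3.06,"dy":3.93,"dz":0,"wx":0,"wy":0,"wz":0,"claw":0},{"dx":-3.06,"dy":3.93,"dz":0,"wx":0,"wy":0,"wz":0,"claw":0},{"dx":-3.06,"dy":3.93,"dz":0,"wx":0,"wy":0,"wz":0,"claw":0}]'
python3 -m handwheel '[{"dx":-3.06,"dy":3.93,"dz":0,"wx":0,"wy":0,"wz":0,"claw":0},{"dx":-3.06,"dy":3.93,"dz":0,"wx":0,"wy":0,"wz":0,"claw":0},{"dx":0,"dy":0,"dz":5,"wx":0,"wy":0,"wz":0,"claw":0},{"dx":0,"dy":0,"dz":4,"wx":0,"wy":0,"wz":0,"claw":0},{"dx":0,"dy":0,"dz":0,"wx":0,"wy":0,"wz":0,"claw":0},{"dx":0,"dy":0,"dz":0,"wx":0,"wy":0,"wz":0,"claw":0}]'
python3 - <<'E'
from h import *
st(); f=grab('wrist','w5'); import pickle; pickle.dump(f,open('w5.pkl','wb'))
cv2.imwrite('pics/w5b.png',cv2.resize(f['frame'],(800,600),interpolation=cv2.INTER_CUBIC))
E
```

```text
clock: 9.6
position: [0.4953, 0.0017, 0.2098]
tool_rot: [-3.141, 0.0, 0.475]
force: [1.2, -0.1, -2.6]
grip_width: 0.0126
finger_force: 97.8
clock: 10.35
position: [0.4779, -0.0945, 0.1211]
tool_rot: [3.141, -0.001, 0.475]
force: [-0.2, -0.7, -0.6]
grip_width: 0.0131
finger_force: 97.5
t 10.35 p [ 0.4779 -0.0945  0.1211] rpy [ 3.141e+00 -1.000e-03  4.750e-01] F [-0.2 -0.7 -0.6] w 0.0131 ff 97.5397789478302
```

View pics/w5b.png

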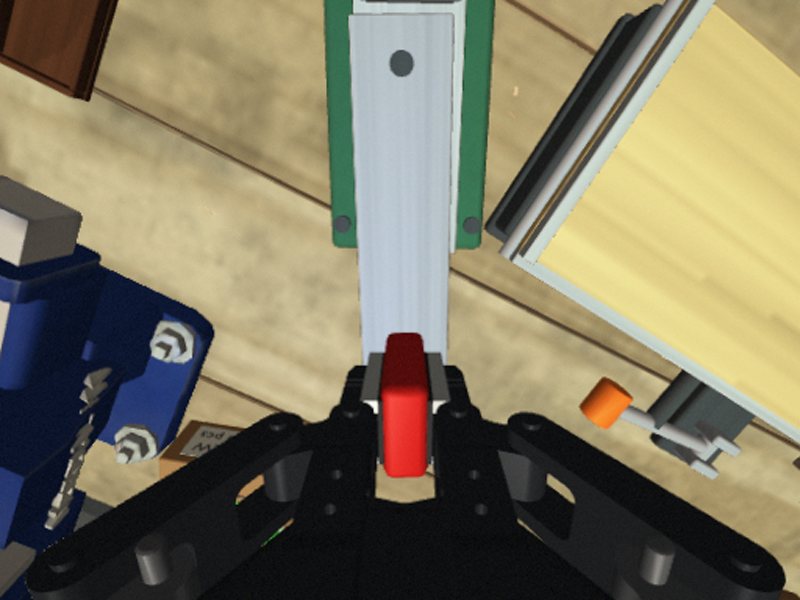

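The base front edge runs (334–481, 247) and its sides are parallel to the blade, so the yaw is right. The shoe edge shows at the top, around (410, 5).

```bash
python3 - <<'E'
from h import *; import pickle
np.set_printoptions(precision=4,suppress=True)
f=pickle.load(open('w5.pkl','rb')); W=lambda *a:(np.array(a)+.5)/1.5625-.5
ps=.475; c,s=np.cos(ps),np.sin(ps); H=lambda P:np.c_[(P-[.628,-.017,0])[:,:2]@[c,s],(P-[.628,-.017,0])[:,:2]@[-s,c],P[:,2]]
for z in (.012,.018,.024):
    b=H(onz(f,W((334,247),(481,247),(326,5),(494,5)),z)); print(z,'base head coords mm',b[:,:2]*1000)
print('blade tip',H(onz(f,W((349,14),(453,14)),.11))*1000)
p=monitor.observe()['position']; print('tool',H(p[None])*1000)
print('table lip NL corner',onz(f,W((523,258)),.067),'orange',onz(f,W((606,402)),.053))
print('shoe side', H(onz(f,W((372,4),(455,4)),.055))*1000)
E
```

```text
0.012 base head coords mm [[-139.7629   43.2966]
 [-139.8242  -46.8617]
 [  -9.4169   41.6895]
 [  -9.3924  -47.6369]]
0.018 base head coords mm [[-138.6725   42.2684]
 [-138.7324  -45.7467]
 [ -11.425    40.6995]
 [ -11.4012  -46.5035]]
0.024 base head coords mm [[-137.5822   41.2403]
 [-137.6406  -44.6317]
 [ -13.4332   39.7096]
 [ -13.4099  -45.37  ]]
blade tip [[-44.9045  18.115  110.    ]
 [-44.9324 -15.8348 110.    ]]
tool [[-168.7634   -0.5234  121.4667]]
table lip NL corner [[ 0.534  -0.1298  0.067 ]] orange [[ 0.483  -0.2237  0.053 ]]
shoe side [[-23.5602  14.2886  55.    ]
 [-23.5346 -22.2687  55.    ]]
```

```bash
python3 -m handwheel '[{"dx":0,"dy":0.25,"dz":4,"wx":0,"wy":0,"wz":0,"claw":0},{"dx":0,"dy":0,"dz":2.8,"wx":0,"wy":0,"wz":0,"claw":0},{"dx":0,"dy":0,"dz":0,"wx":0,"wy":0,"wz":0,"claw":0},{"dx":0,"dy":0,"dz":0,"wx":0,"wy":0,"wz":0,"claw":0}]'
python3 -m handwheel '[{"dx":1,"dy":0,"dz":0,"wx":0,"wy":0,"wz":0,"claw":0},{"dx":1,"dy":0,"dz":0,"wx":0,"wy":0,"wz":0,"claw":0},{"dx":0.5,"dy":0,"dz":0,"wx":0,"wy":0,"wz":0,"claw":0},{"dx":0.5,"dy":0,"dz":0,"wx":0,"wy":0,"wz":0,"claw":0},{"dx":0.5,"dy":0,"dz":0,"wx":0,"wy":0,"wz":0,"claw":0},{"dx":0,"dy":0,"dz":0,"wx":0,"wy":0,"wz":0,"claw":0}]'
python3 -m handwheel '[{"dx":0.5,"dy":0,"dz":0,"wx":0,"wy":0,"wz":0,"claw":0},{"dx":0.5,"dy":0,"dz":0,"wx":0,"wy":0,"wz":0,"claw":0},{"dx":0.5,"dy":0,"dz":0,"wx":0,"wy":0,"wz":0,"claw":0},{"dx":0.5,"dy":0,"dz":0,"wx":0,"wy":0,"wz":0,"claw":0},{"dx":0.4,"dy":0,"dz":0,"wx":0,"wy":0,"wz":0,"claw":0},{"dx":0,"dy":0,"dz":0,"wx":0,"wy":0,"wz":0,"claw":0},{"dx":0,"dy":0,"dz":0,"wx":0,"wy":0,"wz":0,"claw":0}]'
```

```text
clock: 10.9
position: [0.4794, -0.097, 0.0536]
tool_rot: [3.14, -0.002, 0.475]
force: [-0.3, 0.4, -1.9]
grip_width: 0.0128
finger_force: 97.6
clock: 11.65
position: [0.5098, -0.0807, 0.0519]
tool_rot: [-3.141, -0.0, 0.475]
force: [0.8, 0.4, -2.7]
grip_width: 0.0128
finger_force: 97.6
clock: 12.52
position: [0.5307, -0.07, 0.052]
tool_rot: [-3.142, 0.0, 0.475]
force: [-0.0, 0.2, -1.9]
grip_width: 0.0129
finger_force: 97.6
```

```bash
python3 -m handwheel '[{"dx":0.4,"dy":0,"dz":0,"wx":0,"wy":0,"wz":0,"claw":0},{"dx":0,"dy":0,"dz":0.2,"wx":0,"wy":0,"wz":0,"claw":0},{"dx":0,"dy":0,"dz":0.2,"wx":0,"wy":0,"wz":0,"claw":0},{"dx":0,"dy":0,"dz":0,"wx":0,"wy":0,"wz":0,"claw":0},{"dx":0,"dy":0,"dz":0,"wx":0,"wy":0,"wz":0,"claw":0}]'
```

```text
clock: 13.15
position: [0.5344, -0.0681, 0.048]
tool_rot: [-3.142, 0.0, 0.475]
force: [-0.2, 0.3, 0.6]
grip_width: 0.0127
finger_force: 98.1
```

```bash
python3 -m handwheel '[{"dx":0,"dy":0,"dz":0.1,"wx":0,"wy":0,"wz":0,"claw":0},{"dx":0,"dy":0,"dz":0,"wx":0,"wy":0,"wz":0,"claw":45},{"dx":0,"dy":0,"dz":0,"wx":0,"wy":0,"wz":0,"claw":45},{"dx":0,"dy":0,"dz":0,"wx":0,"wy":0,"wz":0,"claw":45},{"dx":0,"dy":0,"dz":0,"wx":0,"wy":0,"wz":0,"claw":45},{"dx":0,"dy":0,"dz":-5,"wx":0,"wy":0,"wz":0,"claw":45},{"dx":0,"dy":0,"dz":-5.5,"wx":0,"wy":0,"wz":0,"claw":45},{"dx":0,"dy":0,"dz":-5.5,"wx":0,"wy":0,"wz":0,"claw":45}]'
python3 -m handwheel '[{"dx":0,"dy":0,"dz":-3,"wx":0,"wy":0,"wz":0,"claw":45},{"dx":0,"dy":0,"dz":0,"wx":0,"wy":0,"wz":0,"claw":45},{"dx":0,"dy":0,"dz":0,"wx":0,"wy":0,"wz":0,"claw":45}]'
python3 - <<'E'
from h import *
s=st(); print(s['qpos']); f=grab('wrist','w6'); d=grab('side'); import pickle; pickle.dump(f,open('w6.pkl','wb'))
cv2.imwrite('pics/w6b.png',np.hstack([cv2.resize(f['frame'][:330],(512,330)),cv2.resize(d['frame'][150:238,230:318],(288,330),interpolation=cv2.INTER_CUBIC)]))
E
python3 plan.py .627,-.017,.235,-.878
```

```text
clock: 14.15
position: [0.5342, -0.0681, 0.2087]
tool_rot: [-3.141, 0.0, 0.475]
force: [-0.4, -0.6, -0.2]
grip_width: 0.0386
finger_force: 0.0
clock: 14.52
position: [0.5341, -0.0682, 0.2363]
tool_rot: [-3.141, 0.001, 0.475]
force: [-0.4, -0.2, -0.2]
grip_width: 0.0384
finger_force: 0.0
t 14.525 p [ 0.5341 -0.0682  0.2363] rpy [-3.141e+00  1.000e-03  4.750e-01] F [-0.4 -0.2 -0.2] w 0.0384 ff 0.0
[ 0.35081203  0.40662262 -0.44216311  1.80599535  0.20582914  0.97519271
 -1.27224693]
t 14.625 p [ 0.534  -0.0681  0.2359] rpy [-3.141e+00  1.000e-03  4.750e-01] F [-0.3  0.6 -0.8] w 0.0386 ff 0.0
rot [1.0000e-04 1.9000e-03 1.3529e+00] rows 8 | shift cm [  2.01 -10.42   0.09] rows 2
```

View pics/w6b.png

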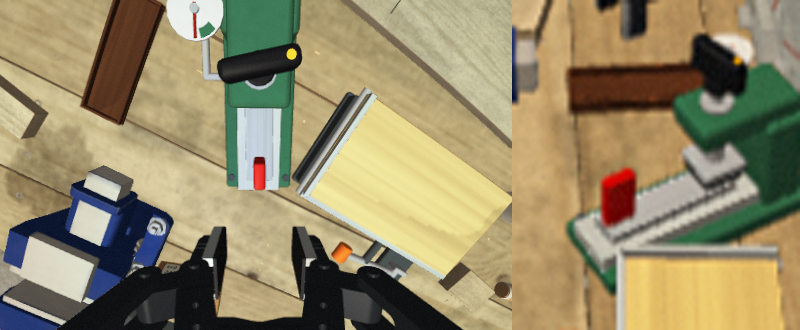

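The blade lies on the anvil with its tip under the shoe, seen in the side view at right. The knob bar runs (220,68) to (298,54), with the dial at (195,8).

```bash
python3 - <<'E'
from h import *; import pickle
np.set_printoptions(precision=4,suppress=True)
f=pickle.load(open('w6.pkl','rb'))
img=f['frame'].astype(int); m=(img.max(2)<60); m[:, :200]=0; m[:,320:]=0; m[110:]=0; m=m.astype(np.uint8)
n,l,stt,c=cv2.connectedComponentsWithStats(m); k=1+stt[1:,4].argmax(); ys,xs=np.nonzero(l==k); print(stt[k])
r=cv2.minAreaRect(np.c_[xs,ys].astype(np.float32)); print(r)
b=cv2.boxPoints(r); print(b)
# fit knob: silhouette of bar 62x16, z .142-.174 (yellow dot part too)
reg=cv2.morphologyEx((l==k).astype(np.uint8),cv2.MORPH_CLOSE,np.ones((5,5)))
yel=(img[...,2]>180)&(img[...,1]>150)&(img[...,0]<100); yel[:, :200]=0; yel[:,320:]=0; yel[110:]=0
reg=cv2.morphologyEx((reg|yel).astype(np.uint8),cv2.MORPH_CLOSE,np.ones((7,7)))>0
print(fit([(f,reg)],.062,.016,.142,.174,(.627,-.017),[-.9,-.5]))
E
```

```text
[ 217   33   85   53 2213]
((261.1696472167969, 65.0278549194336), (37.705265045166016, 86.7989501953125), 70.88027954101562)
[[213.9892  61.4304]
 [296.      33.    ]
 [308.3501  68.6253]
 [226.3393  97.0557]]
(array([ 0.6283, -0.0193, -0.8961]), np.float64(0.157))
```

```bash
python3 plan.py .628,-.0185,.236,2.25
```

```text
t 14.625 p [ 0.534  -0.0681  0.2359] rpy [-3.141e+00  1.000e-03  4.750e-01] F [-0.3  0.6 -0.8] w 0.0386 ff 0.0
rot [-2.0000e-03  1.0000e-04 -1.7751e+00] rows 10 | shift cm [-2.050e+00  1.043e+01 -1.000e-02] rows 2
```

```bash
python3 -m handwheel '[{"dx":0,"dy":0,"dz":0,"wx":0,"wy":0,"wz":-0.1775,"claw":50},{"dx":0,"dy":0,"dz":0,"wx":0,"wy":0,"wz":-0.1775,"claw":50},{"dx":0,"dy":0,"dz":0,"wx":0,"wy":0,"wz":-0.1775,"claw":50},{"dx":0,"dy":0,"dz":0,"wx":0,"wy":0,"wz":-0.1775,"claw":50},{"dx":0,"dy":0,"dz":0,"wx":0,"wy":0,"wz":-0.1775,"claw":50},{"dx":0,"dy":0,"dz":0,"wx":0,"wy":0,"wz":-0.1775,"claw":50},{"dx":0,"dy":0,"dz":0,"wx":0,"wy":0,"wz":-0.1775,"claw":50},{"dx":0,"dy":0,"dz":0,"wx":0,"wy":0,"wz":-0.1775,"claw":50}]'
python3 -m handwheel '[{"dx":0,"dy":0,"dz":0,"wx":0,"wy":0,"wz":-0.1775,"claw":50},{"dx":0,"dy":0,"dz":0,"wx":0,"wy":0,"wz":-0.1775,"claw":50},{"dx":-1,"dy":5.2,"dz":0,"wx":0,"wy":0,"wz":0,"claw":50},{"dx":-1,"dy":5.2,"dz":0,"wx":0,"wy":0,"wz":0,"claw":50},{"dx":0,"dy":0,"dz":0,"wx":0,"wy":0,"wz":0,"claw":50},{"dx":0,"dy":0,"dz":0,"wx":0,"wy":0,"wz":0,"claw":50}]'
python3 - <<'E'
from h import *
s=st(); print(s['qpos']); f=grab('wrist','w7'); 
print(proj(f,box(.628,-.0185,2.257,.062,.016,.142,.174)).round(0).tolist())
cv2.imwrite('pics/w7b.png',f['frame'])
E
python3 plan.py .628,-.0185,.139,2.25
```

```text
clock: 15.62
position: [0.5341, -0.068, 0.2361]
tool_rot: [-3.14, -0.001, 1.901]
force: [-0.2, 0.1, 0.8]
grip_width: 0.0426
finger_force: 0.0
clock: 16.38
position: [0.6273, -0.0184, 0.2359]
tool_rot: [-3.14, -0.001, 2.25]
force: [-0.7, -0.2, 0.2]
grip_width: 0.0428
finger_force: 0.0
t 16.375 p [ 0.6273 -0.0184  0.2359] rpy [-3.14e+00 -1.00e-03  2.25e+00] F [-0.7 -0.2  0.2] w 0.0428 ff 0.0
[ 0.44763795  0.63207553 -0.80335018  1.55736208  0.48119279  1.16168992
  0.22505053]
[[268.0, 223.0], [269.0, 238.0], [251.0, 223.0], [250.0, 238.0], [268.0, 159.0], [269.0, 167.0], [250.0, 160.0], [249.0, 167.0]]
t 16.425 p [ 0.6272 -0.0189  0.2363] rpy [-3.14e+00 -1.00e-03  2.25e+00] F [-0.2 -0.3  0.7] w 0.0427 ff 0.0
rot [-0.0012 -0.0006 -0.0004] rows 1 | shift cm [-0.02  0.09  9.73] rows 2
```

View pics/w7b.png

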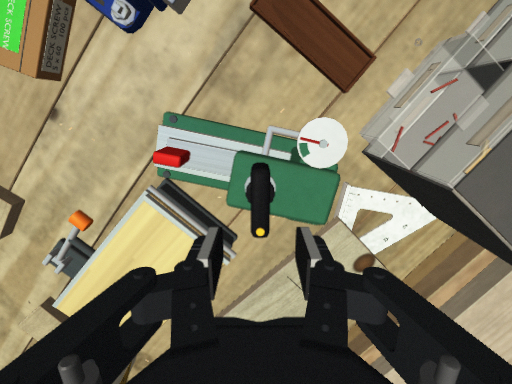

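The bar is upright between the fingers, (260,163) to (260,236), as predicted. The needle is left of the dial centre (322,143), with green just below it. Going down to grip.

```bash
python3 -m handwheel '[{"dx":0,"dy":0.05,"dz":5,"wx":0,"wy":0,"wz":0,"claw":50},{"dx":0,"dy":0,"dz":4.7,"wx":0,"wy":0,"wz":0,"claw":50},{"dx":0,"dy":0,"dz":0,"wx":0,"wy":0,"wz":0,"claw":50},{"dx":0,"dy":0,"dz":0,"wx":0,"wy":0,"wz":0,"claw":10},{"dx":0,"dy":0,"dz":0,"wx":0,"wy":0,"wz":0,"claw":0},{"dx":0,"dy":0,"dz":0,"wx":0,"wy":0,"wz":0,"claw":0},{"dx":0,"dy":0,"dz":0,"wx":0,"wy":0,"wz":0,"claw":0},{"dx":0,"dy":0,"dz":0,"wx":0,"wy":0,"wz":0,"claw":0}]' 50
python3 - <<'E'
from h import *
f=grab('wrist','w8'); d=f['frame']; np.set_printoptions(linewidth=200)
im=d.astype(int); red=(im[...,2]>140)&(im[...,1]<70)&(im[...,0]<70); red[:,420:]=0
n,l,s,c=cv2.connectedComponentsWithStats(red.astype(np.uint8)); print(s[1:],c[1:])
cv2.imwrite('pics/w8b.png',d)
E
```

```text
clock: 17.42
position: [0.6288, -0.0187, 0.1425]
tool_rot: [3.141, 0.002, 2.249]
force: [-7.4, -3.0, 9.7]
grip_width: 0.0152
finger_force: 50.7
[[321 151  29  10  96]
 [107 169  38  22 601]
 [ 17 244  17  15  26]
 [ 31 260   2   2   2]
 [ 26 266   2   2   2]] [[334.98958333 155.32291667]
 [125.27287854 179.40599002]
 [ 25.38461538 250.92307692]
 [ 31.5        260.5       ]
 [ 26.5        266.5       ]]
```

View pics/w8b.png

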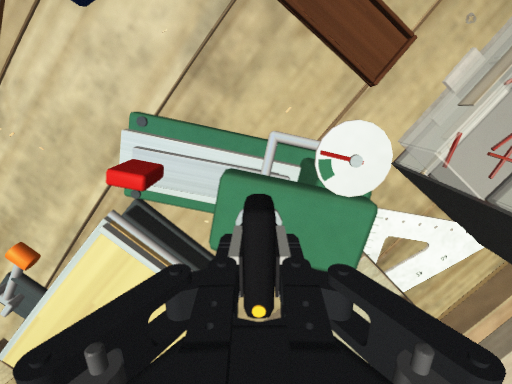

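The needle runs from (355,159) to (321,153), at zero, and the green sector is just beside it at (328,170). Easing up 3 mm, then turning 1.4 rad clockwise.

```bash
cat > needle.py <<'E'
from h import *
import sys
st(); f=grab('wrist',sys.argv[1] if len(sys.argv)>1 else None); im=f['frame'].astype(int); hsv=cv2.cvtColor(f['frame'],cv2.COLOR_BGR2HSV).astype(int)
white=((im.min(2)>170)&(im.max(2)-im.min(2)<25)).astype(np.uint8)
red=(im[...,2]>120)&(im[...,1]<80)&(im[...,0]<80)
green=(hsv[...,0]>55)&(hsv[...,0]<95)&(hsv[...,1]>60)
n,l,s,c=cv2.connectedComponentsWithStats(white)
best=None
for k in range(1,n):
    if s[k,4]<300: continue
    pts=np.argwhere(l==k)[:,::-1].astype(np.int32); h=cv2.convexHull(pts); (x,y),(a,b),t=cv2.fitEllipse(h) if len(h)>5 else ((0,0),(1,9),0)
    disc=np.zeros(l.shape,np.uint8); cv2.fillConvexPoly(disc,h,1); disc=disc>0
    nr=(red&disc).sum()
    if nr>15 and min(a,b)/max(a,b)>.7 and (best is None or nr>best[0]): best=(nr,disc,h,(x,y),(a,b))
if best is None: print('no dial')
else:
    _,disc,h,_,ab=best
    # green sector may be at hull border; centre from min enclosing circle
    (cx,cy),r=cv2.minEnclosingCircle(h); 
    d=np.zeros(l.shape,np.uint8); cv2.circle(d,(int(cx),int(cy)),int(r*.97),1,-1); d=d>0
    ang=lambda m:(lambda p:np.arctan2(*((p.mean(0)-[cy,cx]))))(np.argwhere(m))
    rp=np.argwhere(red&d); gp=np.argwhere(green&d)
    print('dial',cx,cy,r,ab,'red',len(rp),'green',len(gp))
    ar=np.arctan2(rp[:,0]-cy,rp[:,1]-cx); far=np.hypot(rp[:,0]-cy,rp[:,1]-cx)>.3*r; tr=np.angle(np.exp(1j*ar[far]).mean())
    g=np.arctan2(gp[:,0]-cy,gp[:,1]-cx); rr=np.hypot(gp[:,0]-cy,gp[:,1]-cx); g=g[(rr<.9*r)]
    rel=np.angle(np.exp(1j*(g-tr))); print('needle dir',tr,'green rel to needle: median %.2f p5 %.2f p95 %.2f'%(np.median(rel),*np.percentile(rel,[5,95])))
    print('reading ~ %.2f (from median; image ccw positive)'%(.525+np.median(rel)))
E
python3 needle.py
python3 -m handwheel '[{"dx":0,"dy":0,"dz":-0.3,"wx":0,"wy":0,"wz":0,"claw":0},{"dx":0,"dy":0,"dz":0,"wx":0,"wy":0,"wz":0.17,"claw":0},{"dx":0,"dy":0,"dz":0,"wx":0,"wy":0,"wz":0.17,"claw":0},{"dx":0,"dy":0,"dz":0,"wx":0,"wy":0,"wz":0.17,"claw":0},{"dx":0,"dy":0,"dz":0,"wx":0,"wy":0,"wz":0.17,"claw":0},{"dx":0,"dy":0,"dz":0,"wx":0,"wy":0,"wz":0.17,"claw":0},{"dx":0,"dy":0,"dz":0,"wx":0,"wy":0,"wz":0.17,"claw":0},{"dx":0,"dy":0,"dz":0,"wx":0,"wy":0,"wz":0.17,"claw":0}]'
python3 -m handwheel '[{"dx":0,"dy":0,"dz":0,"wx":0,"wy":0,"wz":0.17,"claw":0},{"dx":0,"dy":0,"dz":0,"wx":0,"wy":0,"wz":0,"claw":0}]'
python3 needle.py w9
```

```text
t 17.475 p [ 0.6288 -0.0187  0.1425] rpy [3.141e+00 2.000e-03 2.249e+00] F [-7.3 -3.1  9.8] w 0.015 ff 50.72652401724554
no dial
clock: 18.52
position: [0.6294, -0.0186, 0.1429]
tool_rot: [3.14, -0.001, 1.054]
force: [15.8, -2.0, -34.8]
grip_width: 0.0152
finger_force: 52.7
clock: 18.77
position: [0.6295, -0.0187, 0.1429]
tool_rot: [3.14, -0.001, 0.887]
force: [16.7, -4.1, -33.4]
grip_width: 0.0151
finger_force: 52.7
t 18.775 p [ 0.6295 -0.0187  0.1429] rpy [ 3.14e+00 -1.00e-03  8.87e-01] F [ 16.7  -4.1 -33.4] w 0.0151 ff 52.694082856178284
dial 212.64439392089844 134.0775909423828 56.29515075683594 (79.392333984375, 112.49189758300781) red 103 green 2087
needle dir 2.4722318266617394 green rel to needle: median -1.78 p5 -2.89 p95 -0.74
reading ~ -1.25 (from median; image ccw positive)
```

```bash
python3 -m handwheel '[{"dx":0.08,"dy":0.09,"dz":0.22,"wx":0,"wy":0,"wz":0,"claw":0},{"dx":0,"dy":0,"dz":0,"wx":0,"wy":0,"wz":0,"claw":0}]'
python3 - <<'E'
import cv2; a=cv2.imread('pics/w9.png')[40:240,110:330]; cv2.imwrite('pics/w9b.png',cv2.resize(a,(440,400),interpolation=cv2.INTER_CUBIC))
for p in [(134,212)]: print(cv2.imread('pics/w9.png')[120:170:6,180:250:8].tolist())
E
```

```text
clock: 19.08
position: [0.6297, -0.0187, 0.1426]
tool_rot: [3.14, -0.0, 0.889]
force: [-4.9, -3.9, 5.1]
grip_width: 0.015
finger_force: 58.3
[[[246, 246, 243], [247, 247, 244], [246, 246, 243], [227, 215, 203], [227, 217, 205], [243, 245, 241], [243, 245, 241], [242, 244, 241], [240, 244, 240]], [[248, 247, 244], [247, 247, 244], [247, 247, 243], [239, 239, 241], [230, 225, 216], [244, 245, 242], [244, 245, 242], [242, 244, 241], [241, 244, 240]], [[249, 247, 244], [247, 246, 243], [247, 246, 243], [32, 37, 178], [247, 247, 244], [245, 246, 242], [244, 246, 242], [242, 244, 241], [243, 245, 241]], [[249, 247, 243], [248, 247, 244], [248, 245, 242], [68, 68, 171], [247, 247, 243], [246, 246, 243], [245, 246, 242], [244, 246, 243], [239, 242, 240]], [[135, 185, 202], [249, 247, 243], [249, 247, 244], [248, 246, 243], [181, 197, 157], [104, 136, 70], [245, 246, 243], [244, 245, 242], [99, 129, 65]], [[136, 186, 203], [214, 224, 227], [67, 68, 189], [236, 235, 225], [106, 137, 70], [101, 135, 67], [246, 246, 242], [154, 169, 154], [68, 95, 51]], [[134, 186, 203], [140, 191, 209], [147, 191, 207], [244, 242, 236], [165, 179, 143], [242, 243, 237], [92, 126, 63], [94, 127, 64], [84, 119, 63]], [[138, 187, 204], [145, 197, 215], [130, 182, 199], [189, 194, 196], [138, 190, 208], [106, 150, 166], [94, 127, 65], [94, 128, 65], [90, 125, 65]], [[141, 189, 206], [146, 198, 215], [190, 196, 194], [122, 128, 131], [141, 192, 210], [82, 116, 62], [96, 127, 65], [62, 90, 48], [100, 136, 71]]]
```

View pics/w9b.png

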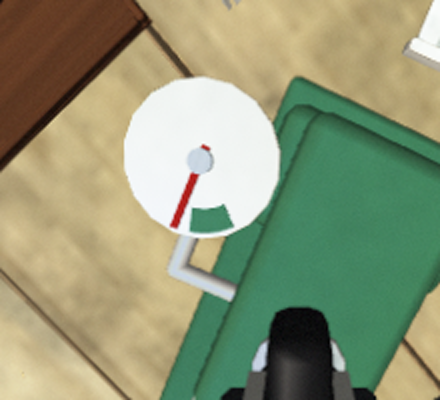

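The dial is at crop (201,158) with the needle still at zero (tip 175,226) and green at (211,220). The white set square confused my dial finder, so I'm switching it to a circle fit.

```bash
cat > needle.py <<'E'
from h import *
import sys
st(); f=grab('wrist',sys.argv[1] if len(sys.argv)>1 else None); im=f['frame'] if len(sys.argv)<3 else cv2.imread(sys.argv[2])
w=((im.min(2)>185)*255).astype(np.uint8); im=im.astype(int)
red=(im[...,2]>120)&(im[...,1]<100)&(im[...,0]<100); green=(im[...,1]-im[...,2]>20)&(im[...,1]>im[...,0])
C=cv2.HoughCircles(cv2.GaussianBlur(w,(3,3),0),cv2.HOUGH_GRADIENT,1,20,param1=100,param2=12,minRadius=25,maxRadius=55)
Y,X=np.mgrid[:384,:512]; best=(0,)
for cx,cy,r in C[0]:
    rr=np.hypot(X-cx,Y-cy); d=(rr<r); s=(w>0)[d].mean()*((red&d&(rr>.3*r)).sum()>8)
    if s>best[0]: best=(s,cx,cy,r)
s,cx,cy,r=best; rr=np.hypot(X-cx,Y-cy); an=np.arctan2(Y-cy,X-cx)
n=red&(rr>.3*r)&(rr<r*.95); tr=np.angle(np.exp(1j*an[n]).mean()); g=green&(rr>.55*r)&(rr<.88*r)
rel=np.angle(np.exp(1j*(an[g]-tr))); print('dial',cx,cy,r,'white',round(s,2),'red',n.sum(),'green',g.sum())
print('green edges rel to needle (image ccw+): %.2f %.2f ; reading ~ %.2f'%(-np.percentile(rel,98),-np.percentile(rel,2),.525+np.median(rel)))
E
python3 needle.py x1 pics/w9.png; python3 needle.py x2 pics/w8.png; python3 needle.py x3
```

```text
t 19.075 p [ 0.6297 -0.0187  0.1426] rpy [ 3.14  -0.     0.889] F [-4.9 -3.9  5.1] w 0.015 ff 58.30393195152283
dial 211.5 117.5 40.3 white 0.88 red 93 green 177
green edges rel to needle (image ccw+): 0.21 0.81 ; reading ~ 0.01
t 19.125 p [ 0.6297 -0.0187  0.1426] rpy [ 3.14  -0.     0.889] F [-4.2 -4.6  5. ] w 0.0151 ff 58.27555954456329
dial 349.5 153.5 42.4 white 0.74 red 65 green 269
green edges rel to needle (image ccw+): -0.07 0.86 ; reading ~ 0.01
t 19.175 p [ 0.6297 -0.0187  0.1426] rpy [ 3.14  -0.     0.889] F [-4.4 -4.   5.4] w 0.0153 ff 58.272934556007385
dial 209.5 117.5 38.9 white 0.91 red 93 green 145
green edges rel to needle (image ccw+): 0.19 0.78 ; reading ~ 0.05
```

```bash
python3 -m handwheel '[{"dx":0,"dy":0,"dz":0,"wx":0,"wy":0,"wz":0.15,"claw":0},{"dx":0,"dy":0,"dz":0,"wx":0,"wy":0,"wz":0.15,"claw":0},{"dx":0,"dy":0,"dz":0,"wx":0,"wy":0,"wz":0,"claw":0}]'
python3 needle.py
python3 -m handwheel '[{"dx":0,"dy":0,"dz":0,"wx":0,"wy":0,"wz":0.1,"claw":0},{"dx":0,"dy":0,"dz":0,"wx":0,"wy":0,"wz":0.1,"claw":0},{"dx":0,"dy":0,"dz":0,"wx":0,"wy":0,"wz":0,"claw":0}]'
python3 needle.py x5
```

```text
clock: 19.6
position: [0.6299, -0.0188, 0.1426]
tool_rot: [3.14, -0.001, 0.587]
force: [-2.8, -4.6, 4.2]
grip_width: 0.0153
finger_force: 58.1
t 19.6 p [ 0.6299 -0.0188  0.1426] rpy [ 3.14e+00 -1.00e-03  5.87e-01] F [-2.8 -4.6  4.2] w 0.0153 ff 58.1412935256958
dial 179.5 140.5 40.3 white 0.82 red 66 green 220
green edges rel to needle (image ccw+): 0.17 0.78 ; reading ~ 0.06
clock: 20.02
position: [0.63, -0.019, 0.1426]
tool_rot: [3.14, -0.001, 0.387]
force: [-2.9, -6.2, 4.5]
grip_width: 0.0151
finger_force: 58.1
t 20.025 p [ 0.63   -0.019   0.1426] rpy [ 3.14e+00 -1.00e-03  3.87e-01] F [-2.9 -6.2  4.5] w 0.0151 ff 58.12088191509247
dial 170.5 152.5 38.6 white 0.83 red 93 green 129
green edges rel to needle (image ccw+): 0.15 0.61 ; reading ~ 0.14
```

```bash
python3 -m handwheel '[{"dx":0,"dy":0,"dz":0,"wx":0,"wy":0,"wz":0.1,"claw":0},{"dx":0,"dy":0,"dz":0,"wx":0,"wy":0,"wz":0.1,"claw":0},{"dx":0,"dy":0,"dz":0,"wx":0,"wy":0,"wz":0,"claw":0}]'
python3 needle.py x6
python3 - <<'E'
import cv2,numpy as np
t=[cv2.resize(cv2.imread(f'pics/{n}.png')[90:230,110:260],(375,350),interpolation=cv2.INTER_CUBIC) for n in('x5','x6')]
cv2.imwrite('pics/x56.png',np.hstack(t))
E
```

```text
clock: 20.45
position: [0.63, -0.0192, 0.1426]
tool_rot: [3.14, -0.002, 0.187]
force: [-1.9, -7.2, 3.6]
grip_width: 0.0151
finger_force: 58.1
t 20.45 p [ 0.63   -0.0192  0.1426] rpy [ 3.14e+00 -2.00e-03  1.87e-01] F [-1.9 -7.2  3.6] w 0.0151 ff 58.1078177690506
dial 160.5 173.5 34.4 white 0.9 red 85 green 99
green edges rel to needle (image ccw+): -0.21 0.43 ; reading ~ 0.32
```

View pics/x56.png

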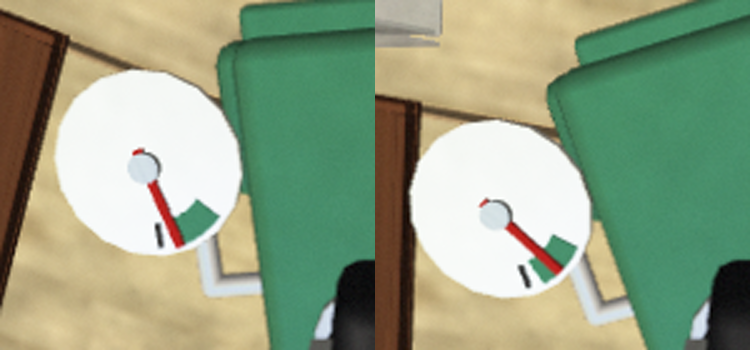

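Right panel: the needle (tip 558,271) sits mid-green, about 0.43 from the zero tick at (524,276). Adding a hair, then letting go and checking.

```bash
python3 -m handwheel '[{"dx":0,"dy":0,"dz":0,"wx":0,"wy":0,"wz":0.04,"claw":0},{"dx":0,"dy":0,"dz":0,"wx":0,"wy":0,"wz":0,"claw":0},{"dx":0,"dy":0,"dz":0,"wx":0,"wy":0,"wz":0,"claw":40},{"dx":0,"dy":0,"dz":0,"wx":0,"wy":0,"wz":0,"claw":40},{"dx":0,"dy":0,"dz":0,"wx":0,"wy":0,"wz":0,"claw":40},{"dx":0,"dy":0,"dz":-3,"wx":0,"wy":0,"wz":0,"claw":40},{"dx":0,"dy":0,"dz":-5,"wx":0,"wy":0,"wz":0,"claw":40},{"dx":0,"dy":0,"dz":0,"wx":0,"wy":0,"wz":0,"claw":40}]'
python3 needle.py x7
python3 - <<'E'
import cv2,numpy as np
a=cv2.imread('pics/x7.png'); cv2.imwrite('pics/x7b.png',np.hstack([cv2.resize(a[80:230,130:280],(400,400),interpolation=cv2.INTER_CUBIC),cv2.resize(a,(400,400))]))
E
python3 plan.py .5344,-.0681,.23,.475
```

```text
clock: 21.5
position: [0.6313, -0.0177, 0.2246]
tool_rot: [3.141, -0.006, 0.15]
force: [0.3, -0.2, 0.1]
grip_width: 0.0345
finger_force: 0.0
t 21.5 p [ 0.6313 -0.0177  0.2246] rpy [ 3.141 -0.006  0.15 ] F [ 0.3 -0.2  0.1] w 0.0345 ff 0.0
dial 192.5 156.5 27.4 white 0.76 red 39 green 121
green edges rel to needle (image ccw+): -0.21 1.90 ; reading ~ 0.18
t 21.55 p [ 0.6303 -0.0179  0.2224] rpy [ 3.141e+00 -3.000e-03  1.500e-01] F [-0.2 -0.5 -1.1] w 0.0341 ff 0.0
rot [ 0.0007 -0.0029 -0.3252] rows 2 | shift cm [-10.82   0.08  -0.76] rows 2
```

View pics/x7b.png

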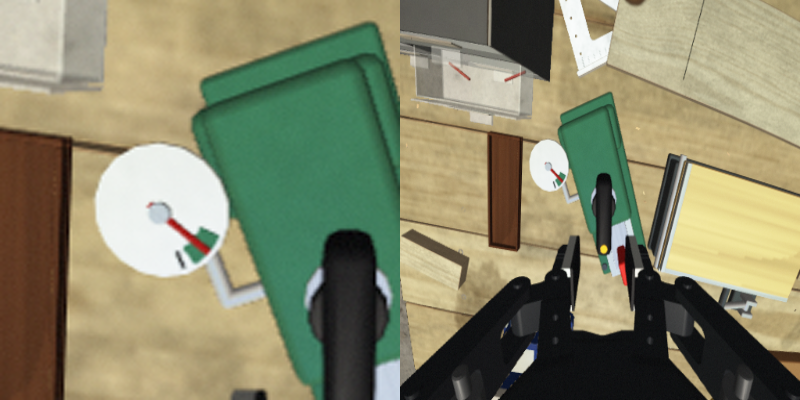

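Needle about 0.49 (hub 158,213, tip 211,251, zero tick 181,260), in the green with the knob free. Next I retrieve the blade.

```bash
python3 -m handwheel '[{"dx":0,"dy":0,"dz":-1.5,"wx":0,"wy":0,"wz":-0.1626,"claw":45},{"dx":0,"dy":0,"dz":0,"wx":0,"wy":0,"wz":-0.1626,"claw":45},{"dx":-5.4,"dy":0.04,"dz":0,"wx":0,"wy":0,"wz":0,"claw":45},{"dx":-5.4,"dy":0.04,"dz":0,"wx":0,"wy":0,"wz":0,"claw":45},{"dx":0,"dy":0,"dz":0,"wx":0,"wy":0,"wz":0,"claw":45},{"dx":0,"dy":0,"dz":0,"wx":0,"wy":0,"wz":0,"claw":45}]' 100
python3 plan.py .5344,-.0681,.048,.475
python3 - <<'E'
from h import *
f=grab('wrist','y1'); h=f['frame'].astype(int); m=(h[...,2]>120)&(h[...,1]<60)&(h[...,0]<60); m[:,:200]=0; m[:,320:]=0
y,x=np.nonzero(m); print('red',x.min(),x.max(),y.min(),y.max()); print(proj(f,box(.5344,-.0681,.475,.032,.014,.04,.086)).round(0).tolist())
E
```

```text
clock: 22.3
position: [0.534, -0.0679, 0.2355]
tool_rot: [-3.141, -0.0, 0.475]
force: [-0.0, 0.5, -0.1]
grip_width: 0.0382
finger_force: 0.0
t 22.3 p [ 0.534  -0.0679  0.2355] rpy [-3.141 -0.     0.475] F [-0.   0.5 -0.1] w 0.0382 ff 0.0
rot [-0.0004 -0.     -0.    ] rows 1 | shift cm [ 0.02  0.03 18.75] rows 4
red 200 264 17 189
[[265.0, 180.0], [266.0, 190.0], [254.0, 180.0], [253.0, 190.0], [265.0, 156.0], [266.0, 163.0], [254.0, 156.0], [253.0, 163.0]]
```

Blade where it was left. Grip and pull it out along −x.

```bash
python3 -m handwheel '[{"dx":0,"dy":0,"dz":5.5,"wx":0,"wy":0,"wz":0,"claw":45},{"dx":0,"dy":0,"dz":5.5,"wx":0,"wy":0,"wz":0,"claw":45},{"dx":0,"dy":0,"dz":5,"wx":0,"wy":0,"wz":0,"claw":45},{"dx":0,"dy":0,"dz":2.6,"wx":0,"wy":0,"wz":0,"claw":45},{"dx":0,"dy":0,"dz":0,"wx":0,"wy":0,"wz":0,"claw":45},{"dx":0,"dy":0,"dz":0,"wx":0,"wy":0,"wz":0,"claw":0},{"dx":0,"dy":0,"dz":0,"wx":0,"wy":0,"wz":0,"claw":0},{"dx":0,"dy":0,"dz":0,"wx":0,"wy":0,"wz":0,"claw":0}]' 100
python3 -m handwheel '[{"dx":0,"dy":0,"dz":0,"wx":0,"wy":0,"wz":0,"claw":0},{"dx":-0.5,"dy":0,"dz":0,"wx":0,"wy":0,"wz":0,"claw":0},{"dx":-1,"dy":0,"dz":0,"wx":0,"wy":0,"wz":0,"claw":0},{"dx":-1,"dy":0,"dz":0,"wx":0,"wy":0,"wz":0,"claw":0}]'
python3 -m handwheel '[{"dx":-1,"dy":0,"dz":0,"wx":0,"wy":0,"wz":0,"claw":0},{"dx":-1,"dy":0,"dz":0,"wx":0,"wy":0,"wz":0,"claw":0},{"dx":-1,"dy":0,"dz":0,"wx":0,"wy":0,"wz":0,"claw":0},{"dx":-1,"dy":0,"dz":-0.2,"wx":0,"wy":0,"wz":0,"claw":0},{"dx":-1,"dy":0,"dz":-0.5,"wx":0,"wy":0,"wz":0,"claw":0},{"dx":0,"dy":0,"dz":-2,"wx":0,"wy":0,"wz":0,"claw":0},{"dx":0,"dy":0,"dz":0,"wx":0,"wy":0,"wz":0,"claw":0},{"dx":0,"dy":0,"dz":0,"wx":0,"wy":0,"wz":0,"claw":0}]'
```

```text
clock: 23.35
position: [0.5348, -0.0679, 0.0511]
tool_rot: [3.141, -0.002, 0.475]
force: [-0.9, 2.3, 8.1]
grip_width: 0.0129
finger_force: 98.4
clock: 23.85
position: [0.5139, -0.0789, 0.0511]
tool_rot: [3.14, -0.005, 0.476]
force: [9.5, 4.9, -1.1]
grip_width: 0.0129
finger_force: 97.6
clock: 24.85
position: [0.4669, -0.1026, 0.0765]
tool_rot: [-3.142, 0.0, 0.475]
force: [-0.9, -0.1, -1.8]
grip_width: 0.013
finger_force: 97.8
```

```bash
python3 plan.py .4669,-.1026,.2165,.475 .5245,.1505,.2165,0.003 .5245,.1505,.035,0.003
```

```text
t 24.85 p [ 0.4669 -0.1026  0.0765] rpy [-3.142  0.     0.475] F [-0.9 -0.1 -1.8] w 0.013 ff 97.83883452415466
rot [-0.0001  0.0003 -0.0002] rows 1 | shift cm [  0.   0. -14.] rows 3
rot [ 0.    -0.     0.472] rows 3 | shift cm [  5.84 -25.29  -0.  ] rows 5
rot [ 0. -0.  0.] rows 1 | shift cm [ 0.   -0.   18.15] rows 3
```

```bash
python3 -m handwheel '[{"dx":0,"dy":0,"dz":-5.2,"wx":0,"wy":0,"wz":0,"claw":0},{"dx":0,"dy":0,"dz":-5.2,"wx":0,"wy":0,"wz":0,"claw":0},{"dx":0,"dy":0,"dz":-5.1,"wx":0,"wy":0,"wz":0.118,"claw":0},{"dx":0,"dy":0,"dz":0,"wx":0,"wy":0,"wz":0.118,"claw":0},{"dx":0,"dy":0,"dz":0,"wx":0,"wy":0,"wz":0.118,"claw":0},{"dx":0,"dy":0,"dz":0,"wx":0,"wy":0,"wz":0.118,"claw":0},{"dx":1.17,"dy":-5.06,"dz":0,"wx":0,"wy":0,"wz":0,"claw":0},{"dx":1.17,"dy":-5.06,"dz":0,"wx":0,"wy":0,"wz":0,"claw":0}]'
python3 -m handwheel '[{"dx":1.17,"dy":-5.06,"dz":0,"wx":0,"wy":0,"wz":0,"claw":0},{"dx":1.17,"dy":-5.06,"dz":0,"wx":0,"wy":0,"wz":0,"claw":0},{"dx":1.17,"dy":-5.06,"dz":0,"wx":0,"wy":0,"wz":0,"claw":0},{"dx":0,"dy":0,"dz":5,"wx":0,"wy":0,"wz":0,"claw":0},{"dx":0,"dy":0,"dz":5,"wx":0,"wy":0,"wz":0,"claw":0},{"dx":0,"dy":0,"dz":0,"wx":0,"wy":0,"wz":0,"claw":0},{"dx":0,"dy":0,"dz":0,"wx":0,"wy":0,"wz":0,"claw":0}]'
python3 - <<'E'
from h import *; import pickle
np.set_printoptions(precision=4,suppress=True)
s=st(); f=grab('wrist','y2'); im=f['frame'].astype(int); p=s['position']
gray=((im.min(2)>110)&(im[...,0]>=im[...,2]-5)).astype(np.uint8); gray[:, :190]=0; gray[:,330:]=0; gray[260:]=0
n,l,S,c=cv2.connectedComponentsWithStats(gray); k=1+S[1:,4].argmax(); b=l==k; print(S[k])
rows=[r for r in range(384) if b[r].sum()>30]; r0=rows[0]; print('tip row',r0)
for r in (r0+1,r0+60,r0+150):
    xs=np.nonzero(b[r])[0]; P=onz(f,[(xs[0]-.5,r),(xs[-1]+.5,r)],p[2]-.011); print(r,xs[0],xs[-1],P[:,:2],'rel x',P[0,0]-p[0],'mid y rel',P[:,1].mean()-p[1],'w',P[0,1]-P[1,1])
m=optics.masks_of('gauge_tray','wrist'); print([(round(q['p'],2),q['rect']) for q in m])
E
python3 plan.py .5245,.1505,.025,0.003
```

```text
clock: 25.85
position: [0.4902, -0.0002, 0.2311]
tool_rot: [3.141, 0.001, 0.002]
force: [0.7, -0.1, -2.7]
grip_width: 0.0126
finger_force: 98.2
clock: 26.72
position: [0.5255, 0.151, 0.1331]
tool_rot: [-3.141, -0.001, 0.003]
force: [-0.0, 0.3, -1.0]
grip_width: 0.0125
finger_force: 98.2
t 26.725 p [0.5255 0.151  0.1331] rpy [-3.141 -0.001  0.003] F [-0.   0.3 -1. ] w 0.0125 ff 98.18215727806091
[  226    12    65   222 12193]
tip row 12
13 227 290 [[0.6473 0.1682]
 [0.6474 0.1355]] rel x 0.12181414068111462 mid y rel 0.0008284032030279886 w 0.032720006823558606
72 228 289 [[0.619  0.1684]
 [0.6191 0.1351]] rel x 0.09349293774684797 mid y rel 0.0007778666498714226 w 0.03332867288195099
162 231 287 [[0.5698 0.1681]
 [0.5699 0.1346]] rel x 0.04432558226569305 mid y rel 0.00039772435217702573 w 0.0335030038901121
[(0.73, [223.1, 46.2, 6.6, 123.8])]
t 26.825 p [0.5259 0.151  0.1337] rpy [-3.141e+00 -3.000e-03  3.000e-03] F [ 0.2  0.3 -1.7] w 0.0128 ff 98.18172812461853
rot [-0.0008 -0.0026 -0.0004] rows 1 | shift cm [-0.14  0.05 10.87] rows 2
```

```bash
python3 -m handwheel '[{"dx":-0.13,"dy":0.05,"dz":5,"wx":0,"wy":0,"wz":0,"claw":0},{"dx":0,"dy":0,"dz":4,"wx":0,"wy":0,"wz":0,"claw":0},{"dx":0,"dy":0,"dz":1,"wx":0,"wy":0,"wz":0,"claw":0},{"dx":0,"dy":0,"dz":0.5,"wx":0,"wy":0,"wz":0,"claw":0},{"dx":0,"dy":0,"dz":0,"wx":0,"wy":0,"wz":0,"claw":0},{"dx":0,"dy":0,"dz":0,"wx":0,"wy":0,"wz":0,"claw":0}]'
python3 -m handwheel '[{"dx":0,"dy":0,"dz":0.3,"wx":0,"wy":0,"wz":0,"claw":0},{"dx":0,"dy":0,"dz":0,"wx":0,"wy":0,"wz":0,"claw":0}]'
```

```text
clock: 27.58
position: [0.5243, 0.1504, 0.028]
tool_rot: [-3.141, -0.002, 0.003]
force: [0.7, -0.8, -1.8]
grip_width: 0.0124
finger_force: 98.3
clock: 27.82
position: [0.5242, 0.1504, 0.0251]
tool_rot: [-3.141, -0.002, 0.003]
force: [-4.1, -1.9, 21.3]
grip_width: 0.0128
finger_force: 101.7
```

```bash
python3 -m handwheel '[{"dx":0,"dy":0,"dz":0,"wx":0,"wy":0,"wz":0,"claw":55},{"dx":0,"dy":0,"dz":0,"wx":0,"wy":0,"wz":0,"claw":55},{"dx":0,"dy":0,"dz":0,"wx":0,"wy":0,"wz":0,"claw":55},{"dx":0,"dy":0,"dz":-4,"wx":0,"wy":0,"wz":0,"claw":55},{"dx":0,"dy":0,"dz":-6,"wx":0,"wy":0,"wz":0,"claw":55},{"dx":0,"dy":0,"dz":-6,"wx":0,"wy":0,"wz":0,"claw":55},{"dx":0,"dy":0,"dz":-6,"wx":0,"wy":0,"wz":0,"claw":55},{"dx":0,"dy":0,"dz":0,"wx":0,"wy":0,"wz":0,"claw":55}]'
python3 - <<'E'
from h import *; import pickle
np.set_printoptions(precision=4,suppress=True)
s=st(); f=grab('wrist','y3'); im=f['frame'].astype(int)
gray=((im.min(2)>110)&(im[...,0]>=im[...,2]-5)).astype(np.uint8); gray[:, :190]=0; gray[:,330:]=0
n,l,S,c=cv2.connectedComponentsWithStats(gray); k=1+S[1:,4].argmax(); b=l==k; print(S[k])
r=cv2.minAreaRect(np.argwhere(b)[:,::-1].astype(np.float32)); P=onz(f,cv2.boxPoints(r),.014); print('blade corners',P[:,:2])
h=(im[...,2]>100)&(im[...,2]<160); br=((im[...,2]-im[...,0]>25)&(im[...,2]<120)&(im.max(2)>40)).astype(np.uint8); br[:,:180]=0;br[:,340:]=0
n,l,S,c=cv2.connectedComponentsWithStats(br); k=1+S[1:,4].argmax(); r=cv2.minAreaRect(np.argwhere(l==k)[:,::-1].astype(np.float32)); print('tray corners',onz(f,cv2.boxPoints(r),.014)[:,:2])
E
python3 plan.py .44,-.25,.26,0
```

```text
clock: 28.82
position: [0.5253, 0.1508, 0.2481]
tool_rot: [-3.14, -0.007, 0.003]
force: [0.2, 0.4, -0.8]
grip_width: 0.0469
finger_force: 0.0
t 28.825 p [0.5253 0.1508 0.2481] rpy [-3.14  -0.007  0.003] F [ 0.2  0.4 -0.8] w 0.0469 ff 0.0
[ 247   73   26  103 2276]
blade corners [[0.646  0.1675]
 [0.6461 0.1346]
 [0.5078 0.1325]
 [0.5077 0.1689]]
tray corners [[0.6513 0.2558]
 [0.698  0.1214]
 [0.5066 0.0344]
 [0.4443 0.1863]]
t 28.875 p [0.5243 0.1503 0.2455] rpy [-3.141e+00 -3.000e-03  3.000e-03] F [-0.4  0.2 -1.4] w 0.0472 ff 0.0
rot [-0.0007 -0.0033  0.0026] rows 1 | shift cm [-8.43 40.03 -1.45] rows 7
```

```bash
python3 -m handwheel '[{"dx":-1.2,"dy":5.72,"dz":-1.4,"wx":0,"wy":0,"wz":0,"claw":55},{"dx":-1.2,"dy":5.72,"dz":0,"wx":0,"wy":0,"wz":0,"claw":55},{"dx":-1.2,"dy":5.72,"dz":0,"wx":0,"wy":0,"wz":0,"claw":55},{"dx":-1.2,"dy":5.72,"dz":0,"wx":0,"wy":0,"wz":0,"claw":55},{"dx":-1.2,"dy":5.72,"dz":0,"wx":0,"wy":0,"wz":0,"claw":55},{"dx":-1.2,"dy":5.72,"dz":0,"wx":0,"wy":0,"wz":0,"claw":55},{"dx":-1.2,"dy":5.72,"dz":0,"wx":0,"wy":0,"wz":0,"claw":55},{"dx":0,"dy":0,"dz":0,"wx":0,"wy":0,"wz":0,"claw":55}]'
python3 -m handwheel '[{"dx":0,"dy":0,"dz":0,"wx":0,"wy":0,"wz":0,"claw":55},{"dx":0,"dy":0,"dz":0,"wx":0,"wy":0,"wz":0,"claw":55}]'
python3 - <<'E'
from h import *; import pickle
np.set_printoptions(precision=4,suppress=True)
s=st(); f=grab('wrist','y4'); im=f['frame'].astype(int)
org=((im[...,2]>180)&(im[...,1]>60)&(im[...,1]<150)&(im[...,0]<70)).astype(np.uint8)
n,l,S,c=cv2.connectedComponentsWithStats(org); 
for k in range(1,n):
    if S[k,4]>60: print('orange',S[k],c[k],onz(f,[c[k]],.055), cv2.minAreaRect(np.argwhere(l==k)[:,::-1].astype(np.float32)))
for o in('table_mid','leg_knob','blank_a','sander'):
  for m in optics.masks_of(o,'wrist')[:4]:
    print(o,round(m['p'],2),m['rect'])
    if o=='table_mid':
        b=cv2.boxPoints(cv2.minAreaRect(np.argwhere(m['region'])[:,::-1].astype(np.float32))); P=onz(f,b,.06); print(P[:,:2],'c',P.mean(0))
    if o=='blank_a':
        rc=m['rect']; p0=onz(f,[(rc[0]+rc[2]/2,rc[1]+rc[3]/2)],.013)[0]; print(p0,fit([(f,m['region'])],.05,.07,0,.026,p0))
yel=((im[...,2]>180)&(im[...,1]>150)&(im[...,0]<170)&(im[...,2]-im[...,0]>60)).astype(np.uint8); n,l,S,c=cv2.connectedComponentsWithStats(yel); k=1+S[1:,4].argmax(); b=cv2.boxPoints(cv2.minAreaRect(np.argwhere(l==k)[:,::-1].astype(np.float32))); P=onz(f,b,.057); print('yellow table',S[k],P[:,:2],P.mean(0))
E
```

```text
clock: 29.88
position: [0.4386, -0.2543, 0.2562]
tool_rot: [3.142, 0.003, -0.003]
force: [0.9, 1.1, -1.3]
grip_width: 0.0471
finger_force: 0.0
clock: 30.12
position: [0.441, -0.2493, 0.2573]
tool_rot: [-3.141, 0.001, 0.005]
force: [-1.0, 0.2, -0.4]
grip_width: 0.0473
finger_force: 0.0
t 30.125 p [ 0.441  -0.2493  0.2573] rpy [-3.141  0.001  0.005] F [-1.   0.2 -0.4] w 0.0473 ff 0.0
orange [232 126  15  19 243] [238.856  134.7942] [[ 0.4825 -0.2231  0.055 ]] ((238.79312133789062, 134.98277282714844), (13.37032413482666, 18.602188110351562), 4.763640880584717)
table_mid 0.6 [157.8, 0.8, 224.7, 112.1]
[[ 0.6329 -0.1338]
 [ 0.6343 -0.3842]
 [ 0.5145 -0.3985]
 [ 0.5132 -0.1226]] c [ 0.5738 -0.2598  0.06  ]
leg_knob 0.34 [288.9, 194.0, 46.1, 40.4]
blank_a 0.84 [287.5, 193.7, 46.1, 38.6]
[ 0.3582 -0.3301  0.013 ] (array([ 0.3594, -0.3278,  0.071 ]), np.float64(0.051))
blank_a 0.79 [380.8, 54.3, 68.8, 49.2]
[ 0.5564 -0.4632  0.013 ] (array([ 0.5523, -0.4596, -0.1666]), np.float64(0.046))
sander 0.93 [373.9, 195.5, 79.0, 42.3]
yellow table [  166     0   214   105 20229] [[ 0.6338 -0.1431]
 [ 0.6354 -0.3842]
 [ 0.5217 -0.3976]
 [ 0.5203 -0.1335]] [ 0.5778 -0.2646  0.057 ]
```

```bash
python3 -m handwheel '[{"dx":0,"dy":0,"dz":0,"wx":0,"wy":0,"wz":-0.166,"claw":55},{"dx":0,"dy":0,"dz":0,"wx":0,"wy":0,"wz":-0.166,"claw":55},{"dx":0,"dy":0,"dz":0,"wx":0,"wy":0,"wz":-0.166,"claw":55},{"dx":0,"dy":0,"dz":0,"wx":0,"wy":0,"wz":-0.166,"claw":55},{"dx":0,"dy":0,"dz":0,"wx":0,"wy":0,"wz":-0.166,"claw":55},{"dx":0,"dy":0,"dz":0,"wx":0,"wy":0,"wz":-0.166,"claw":55},{"dx":0,"dy":0,"dz":0,"wx":0,"wy":0,"wz":-0.166,"claw":55},{"dx":0,"dy":0,"dz":0,"wx":0,"wy":0,"wz":-0.166,"claw":55}]' 40
python3 -m handwheel '[{"dx":0,"dy":0,"dz":0,"wx":0,"wy":0,"wz":-0.166,"claw":55},{"dx":0,"dy":0,"dz":0,"wx":0,"wy":0,"wz":0,"claw":55},{"dx":0,"dy":0,"dz":0,"wx":0,"wy":0,"wz":0,"claw":55}]'
python3 plan.py .482,-.2237,.1,1.50 .482,-.2237,.036,1.50
python3 -c "
from h import *; print(monitor.observe()['qpos'])"
```

```text
clock: 31.38
position: [0.4409, -0.2502, 0.2579]
tool_rot: [3.141, 0.0, 1.337]
force: [0.2, -0.6, -0.7]
grip_width: 0.0465
finger_force: 0.0
clock: 31.75
position: [0.4408, -0.2504, 0.2578]
tool_rot: [-3.142, -0.0, 1.493]
force: [0.2, 0.3, -0.9]
grip_width: 0.0471
finger_force: 0.0
t 31.75 p [ 0.4408 -0.2504  0.2578] rpy [-3.142 -0.     1.493] F [ 0.2  0.3 -0.9] w 0.0471 ff 0.0
rot [-0.     -0.     -0.0069] rows 1 | shift cm [ 2.95  3.92 15.78] rows 3
rot [0. 0. 0.] rows 0 | shift cm [ 0.  -0.   6.4] rows 2
[ 0.80038199  0.33769566 -0.50775194  1.85552605  0.19299156  0.99693699
  0.13352635]
```

```bash
python3 -m handwheel '[{"dx":2.95,"dy":3.92,"dz":0,"wx":0,"wy":0,"wz":0,"claw":55},{"dx":0,"dy":0,"dz":5.3,"wx":0,"wy":0,"wz":0,"claw":55},{"dx":0,"dy":0,"dz":5.3,"wx":0,"wy":0,"wz":0,"claw":55},{"dx":0,"dy":0,"dz":5.2,"wx":0,"wy":0,"wz":0,"claw":55},{"dx":0,"dy":0,"dz":0,"wx":0,"wy":0,"wz":0,"claw":55},{"dx":0,"dy":0,"dz":0,"wx":0,"wy":0,"wz":0,"claw":55}]' 40
python3 - <<'E'
from h import *
np.set_printoptions(precision=4,suppress=True)
st(); f=grab('wrist','y5'); im=f['frame'].astype(int)
org=((im[...,2]>180)&(im[...,1]>60)&(im[...,1]<150)&(im[...,0]<70)).astype(np.uint8); org[:,:180]=0; org[:,340:]=0
n,l,S,c=cv2.connectedComponentsWithStats(org); 
for k in range(1,n):
    if S[k,4]>60: print('orange',S[k],c[k],onz(f,[c[k]],.058), cv2.minAreaRect(np.argwhere(l==k)[:,::-1].astype(np.float32)))
s=grab('side'); im=s['frame'].astype(int); org=((im[...,2]>180)&(im[...,1]>60)&(im[...,1]<150)&(im[...,0]<70)).astype(np.uint8); n,l,S,c=cv2.connectedComponentsWithStats(org)
for k in range(1,n):
    if S[k,4]>20: print('side',S[k],c[k],onz(s,[c[k]],.055))
E
```

```text
clock: 32.5
position: [0.483, -0.224, 0.1015]
tool_rot: [3.14, 0.001, 1.496]
force: [1.1, 0.1, 0.3]
grip_width: 0.0472
finger_force: 0.0
t 32.5 p [ 0.483  -0.224   0.1015] rpy [3.14  0.001 1.496] F [1.1 0.1 0.3] w 0.0472 ff 0.0
orange [243 200  32  22 648] [257.8981 210.5833] [[ 0.4824 -0.2229  0.058 ]] ((258.5, 210.5), (21.0, 31.0), 90.0)
side [188 197  13  20 106] [193.7736 206.4151] [[ 0.325  -0.0698  0.055 ]]
side [173 198  21  23 125] [181.576 209.896] [[ 0.2889 -0.0839  0.055 ]]
side [244 238   8   6  45] [247.4222 240.4444] [[ 0.4826 -0.2243  0.055 ]]
side [320 268  13  10  64] [325.5625 273.3281] [[ 0.6818 -0.3558  0.055 ]]
side [186 313  24  39 201] [203.0348 336.    ] [[ 0.3678 -0.5275  0.055 ]]
side [187 314  16   5  30] [194.2667 315.2   ] [[ 0.3449 -0.4688  0.055 ]]
side [187 324   8  11  33] [190.6061 329.2727] [[ 0.3382 -0.5078  0.055 ]]
side [323 328  37  56 226] [341.208  355.0708] [[ 0.6766 -0.5929  0.055 ]]
```

```bash
python3 -m handwheel '[{"dx":0.05,"dy":-0.05,"dz":4.5,"wx":0,"wy":0,"wz":0,"claw":55},{"dx":0,"dy":0,"dz":2,"wx":0,"wy":0,"wz":0,"claw":55},{"dx":0,"dy":0,"dz":0,"wx":0,"wy":0,"wz":0,"claw":55},{"dx":0,"dy":0,"dz":0,"wx":0,"wy":0,"wz":0,"claw":10},{"dx":0,"dy":0,"dz":0,"wx":0,"wy":0,"wz":0,"claw":0},{"dx":0,"dy":0,"dz":0,"wx":0,"wy":0,"wz":0,"claw":0},{"dx":0,"dy":0,"dz":0,"wx":0,"wy":0,"wz":0,"claw":0}]' 60
python3 -m handwheel '[{"dx":-0.52,"dy":0,"dz":-1.38,"wx":0,"wy":0,"wz":0,"claw":0},{"dx":-0.69,"dy":0,"dz":-1.3,"wx":0,"wy":0,"wz":0,"claw":0},{"dx":0,"dy":0,"dz":0,"wx":0,"wy":0,"wz":0,"claw":0}]'
```

```text
clock: 33.48
position: [0.4828, -0.2238, 0.0365]
tool_rot: [3.139, 0.001, 1.497]
force: [0.2, 0.4, 9.2]
grip_width: 0.023
finger_force: 59.2
clock: 33.85
position: [0.482, -0.2359, 0.0631]
tool_rot: [3.138, 0.0, 1.496]
force: [6.3, 0.7, -8.0]
grip_width: 0.0225
finger_force: 60.2
```

```bash
python3 -m handwheel '[{"dx":-0.85,"dy":0,"dz":-1.21,"wx":0,"wy":0,"wz":0,"claw":0},{"dx":-0.99,"dy":0,"dz":-1.09,"wx":0,"wy":0,"wz":0,"claw":0},{"dx":-1.12,"dy":0,"dz":-0.96,"wx":0,"wy":0,"wz":0,"claw":0},{"dx":-1.23,"dy":0,"dz":-0.81,"wx":0,"wy":0,"wz":0,"claw":0},{"dx":0,"dy":0,"dz":0,"wx":0,"wy":0,"wz":0,"claw":0}]'
python3 -m handwheel '[{"dx":-1.32,"dy":0,"dz":-0.65,"wx":0,"wy":0,"wz":0,"claw":0},{"dx":-1.39,"dy":0,"dz":-0.48,"wx":0,"wy":0,"wz":0,"claw":0},{"dx":0,"dy":0,"dz":0,"wx":0,"wy":0,"wz":0,"claw":0}]'
```

```text
clock: 34.48
position: [0.4791, -0.2774, 0.1035]
tool_rot: [3.138, 0.0, 1.496]
force: [9.1, 1.5, -6.6]
grip_width: 0.0226
finger_force: 59.8
clock: 34.85
position: [0.4773, -0.3045, 0.1148]
tool_rot: [3.138, 0.0, 1.496]
force: [9.0, 2.0, -2.9]
grip_width: 0.0227
finger_force: 59.2
```

```bash
python3 -m handwheel '[{"dx":-1.44,"dy":0.05,"dz":-0.31,"wx":0,"wy":0,"wz":0,"claw":0},{"dx":-1.47,"dy":0,"dz":-0.12,"wx":0,"wy":0,"wz":0,"claw":0},{"dx":-1.47,"dy":0,"dz":0.06,"wx":0,"wy":0,"wz":0,"claw":0},{"dx":0,"dy":0,"dz":0,"wx":0,"wy":0,"wz":0,"claw":0}]'
python3 -m handwheel '[{"dx":-1.45,"dy":0,"dz":0.25,"wx":0,"wy":0,"wz":0,"claw":0},{"dx":-0.5,"dy":0,"dz":0.15,"wx":0,"wy":0,"wz":0,"claw":0},{"dx":0,"dy":0,"dz":0,"wx":0,"wy":0,"wz":0,"claw":0}]'
```

```text
clock: 35.35
position: [0.4744, -0.3487, 0.1185]
tool_rot: [3.138, 0.001, 1.496]
force: [6.6, 1.7, 4.5]
grip_width: 0.0226
finger_force: 59.1
clock: 35.72
position: [0.4731, -0.3681, 0.1148]
tool_rot: [3.138, 0.001, 1.496]
force: [5.9, -0.7, 7.0]
grip_width: 0.0224
finger_force: 58.7
```

```bash
python3 -m handwheel '[{"dx":0,"dy":0,"dz":0,"wx":0,"wy":0,"wz":0,"claw":55},{"dx":0,"dy":0,"dz":0,"wx":0,"wy":0,"wz":0,"claw":55},{"dx":0,"dy":0,"dz":0,"wx":0,"wy":0,"wz":0,"claw":55},{"dx":0,"dy":0,"dz":-5,"wx":0,"wy":0,"wz":0,"claw":55},{"dx":0,"dy":0,"dz":-6,"wx":0,"wy":0,"wz":0,"claw":55},{"dx":0,"dy":0,"dz":-6,"wx":0,"wy":0,"wz":0,"claw":55},{"dx":0,"dy":5.5,"dz":-2,"wx":0,"wy":0,"wz":0,"claw":75},{"dx":0,"dy":5,"dz":0,"wx":0,"wy":0,"wz":0,"claw":75}]'
python3 -m handwheel '[{"dx":0,"dy":0,"dz":0,"wx":0,"wy":0,"wz":0,"claw":75},{"dx":0,"dy":0,"dz":0,"wx":0,"wy":0,"wz":0,"claw":75}]'
python3 - <<'E'
from h import *; import pickle
np.set_printoptions(precision=4,suppress=True)
st(); F={n:grab(n,'z_'+n) for n in('wrist','side','scene')}; M={}
for n in F:
    M[n]={o:optics.masks_of(o,n)[:5] for o in('table_mid','leg_knob','blank_a')}
    for o in M[n]:
        for m in M[n][o]: print(n,o,round(m['p'],2),m['rect'])
pickle.dump((F,M),open('z.pkl','wb'))
a=F['wrist']['frame']; b=F['side']['frame'][120:380,150:350]
cv2.imwrite('pics/zz.png',np.hstack([a[:,:],cv2.resize(b,(288,384))]))
E
```

```text
clock: 36.72
position: [0.5778, -0.3759, 0.306]
tool_rot: [3.139, 0.002, 1.496]
force: [0.5, 0.3, -0.2]
grip_width: 0.0642
finger_force: 0.0
clock: 36.98
position: [0.5757, -0.375, 0.3028]
tool_rot: [-3.141, -0.0, 1.497]
force: [-0.7, -0.2, 0.5]
grip_width: 0.064
finger_force: 0.0
t 36.975 p [ 0.5757 -0.375   0.3028] rpy [-3.141 -0.     1.497] F [-0.7 -0.2  0.5] w 0.064 ff 0.0
wrist table_mid 0.63 [207.0, 0.0, 116.7, 170.2]
wrist leg_knob 0.66 [162.4, 130.0, 49.4, 59.6]
wrist blank_a 0.6 [100.1, 113.1, 47.8, 49.0]
wrist blank_a 0.57 [232.2, 182.2, 34.2, 45.5]
wrist blank_a 0.41 [162.7, 133.3, 50.3, 50.3]
side table_mid 0.86 [261.8, 215.7, 56.5, 55.5]
side table_mid 0.4 [247.9, 177.7, 71.6, 48.5]
side leg_knob 0.61 [242.6, 258.7, 19.8, 24.6]
side blank_a 0.76 [268.4, 306.5, 26.3, 29.3]
side blank_a 0.71 [189.9, 268.9, 28.4, 27.1]
side blank_a 0.58 [225.5, 140.3, 19.8, 20.8]
side blank_a 0.42 [247.1, 175.9, 75.1, 55.4]
scene table_mid 0.74 [231.0, 146.8, 59.3, 55.0]
scene leg_knob 0.56 [290.7, 150.2, 13.7, 31.1]
scene blank_a 0.83 [205.1, 283.4, 37.4, 39.6]
scene blank_a 0.77 [311.6, 181.8, 17.7, 13.6]
scene blank_a 0.61 [286.7, 156.2, 9.0, 14.6]
```

View pics/zz.png

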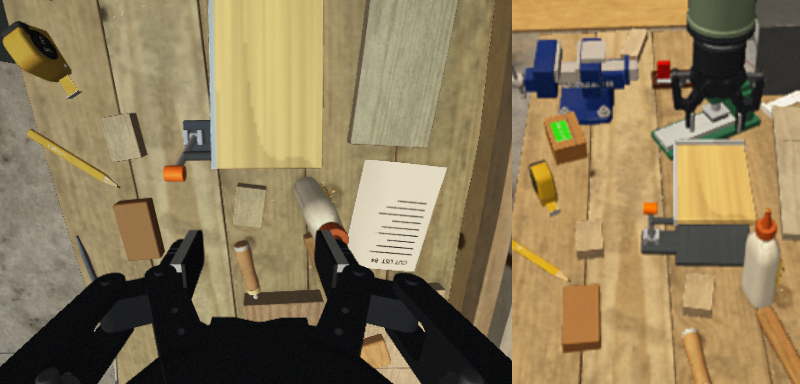

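Side view (right panel): the leg stands upright with the orange knob at (651,208), and the table is raised and sloping. The short blanks are at (589,238) and (698,295), and the bottle is at (762,270).

```bash
cat > tab.py <<'E'
from h import *; import pickle
np.set_printoptions(precision=4,suppress=True)
F,M=pickle.load(open('z.pkl','rb'))
def T(p,q):  # p=(x,y,z of mid, yaw); q: table coords (x,y along slope, z normal)
    x,y,z,w=p; c,s=np.cos(.2),np.sin(.2); q=np.atleast_2d(q); Y=q[:,1]*c+q[:,2]*s; Z=-q[:,1]*s+q[:,2]*c
    return np.c_[x+np.cos(w)*q[:,0]-np.sin(w)*Y,y+np.sin(w)*q[:,0]+np.cos(w)*Y,z+Z]
if __name__=='__main__':
    wq=[[-.07,-.125,0],[.07,-.125,0]]; wu=np.array([(210.5,166),(322.5,166)])
    sq=[[-.07,.125,.01],[.07,.125,.01],[.07,-.125,0],[-.07,-.125,0]]; su=np.array([(262.5,216.8),(312.5,216.8),(318,269.6),(262.5,270.3)])
    res=lambda p:np.r_[(proj(F['wrist'],T(p,wq))-wu).ravel(),(proj(F['side'],T(p,sq))-su).ravel()]
    r=least_squares(res,[.594,-.264,.082,-.07]); print(r.x,r.fun.round(1))
    r2=least_squares(lambda q:res([q[0],q[1],.082,q[2]]),[.594,-.264,-.07]); print(r2.x,r2.fun.round(1))
    print('bottle base side/wrist',onz(F['side'],[(150+(762-512)/1.44,120+300/1.477)],0),onz(F['wrist'],[(308,190)],0.0),'cap',onz(F['wrist'],[(345,240)],.15))
    for nm,L,W,x0,v in [('s1',.05,.07,(.3594,-.3278),[('wrist',(124,137)),('side',(204,282))]),('s2',.05,.07,(.552,-.46),[('wrist',(249,205)),('side',(281,321))]),('long',.045,.12,(.455,.29),[('scene',(224,303))])]:
        vs=[(F[n],at(F[n],M[n]['blank_a'],uv)) for n,uv in v]
        print(nm,fit(vs,L,W,0,.026,x0,[-.3,0,.3]),[fit([q],L,W,0,.026,x0,[-.3,0,.3]) for q in vs])
E
python3 tab.py
```

```text
[ 0.5951 -0.2534  0.0731 -0.0771] [ 3.5  0.2 -3.6  0.6  1.1 -1.8 -1.8 -1.   0.4  0.5  0.3 -1.2]
[ 0.5948 -0.2537 -0.077 ] [ 2.2  1.9 -2.3  2.2  1.  -3.9 -1.7 -3.2  0.6 -1.8  0.2 -3.5]
bottle base side/wrist [[ 0.6627 -0.4694  0.    ]] [[ 0.6567 -0.4444  0.    ]] cap [[ 0.6761 -0.4644  0.15  ]]
s1 (array([ 0.3588, -0.3283,  0.0663]), np.float64(0.124)) [(array([ 0.3594, -0.3279,  0.0726]), np.float64(0.036)), (array([ 0.3587, -0.3306,  0.0634]), np.float64(0.06))]
s2 (array([ 0.5514, -0.4609, -0.1856]), np.float64(0.134)) [(array([ 0.5517, -0.4606, -0.1626]), np.float64(0.077)), (array([ 0.5513, -0.4611, -0.1918]), np.float64(0.053))]
long (array([ 0.4558,  0.289 , -0.2237]), np.float64(0.045)) [(array([ 0.4558,  0.289 , -0.2237]), np.float64(0.045))]
```

```bash
cat > place.py <<'E'
# python3 place.py tx ty : moves to hover 40 mm over, then to 8 mm, table coords m
import sys; from tab import *; from scipy.spatial.transform import Rotation as R
P=[.595,-.254,.080,-.075]; tx,ty=map(float,sys.argv[1:3]); st(); s=monitor.observe()
R1=R.from_euler('z',-.075)*R.from_euler('x',-.2)*R.from_euler('z',.075)*R.from_euler('xyz',[np.pi,0,np.pi/2-.075])
R0=R.from_euler('xyz',s['tool_rot']); rv=(R0.inv()*R1).as_rotvec(); p=s['position']
print('rot',rv.round(4),'rows',int(np.ceil(np.linalg.norm(rv)/.186)))
for h in (.06,.02,.008,.005):
    q=T(P,[tx,ty,h])[0]; d=R1.inv().apply(q-p)*100; print('h',h,'world',q,'shift',d.round(2),'norm',np.linalg.norm(d).round(1)); p=q
E
python3 plan.py .3588,-.3283,.30,1.637 .3588,-.3283,.06,1.637
```

```text
t 37.575 p [ 0.5761 -0.3752  0.3033] rpy [3.142 0.    1.497] F [0.2 0.2 0.1] w 0.0642 ff 0.0
rot [ 0.      0.     -0.1401] rows 1 | shift cm [  6.11 -21.38   0.33] rows 4
rot [-0. -0. -0.] rows 1 | shift cm [ 0. -0. 24.] rows 4
```

```bash
python3 -m handwheel '[{"dx":0,"dy":0,"dz":0,"wx":0,"wy":0,"wz":-0.14,"claw":80},{"dx":1.53,"dy":-5.34,"dz":0,"wx":0,"wy":0,"wz":0,"claw":80},{"dx":1.53,"dy":-5.34,"dz":0,"wx":0,"wy":0,"wz":0,"claw":80},{"dx":1.53,"dy":-5.34,"dz":0,"wx":0,"wy":0,"wz":0,"claw":80},{"dx":1.53,"dy":-5.34,"dz":0,"wx":0,"wy":0,"wz":0,"claw":80},{"dx":0,"dy":0,"dz":6,"wx":0,"wy":0,"wz":0,"claw":80},{"dx":0,"dy":0,"dz":6,"wx":0,"wy":0,"wz":0,"claw":80},{"dx":0,"dy":0,"dz":6,"wx":0,"wy":0,"wz":0,"claw":80}]' 50
python3 -m handwheel '[{"dx":0,"dy":0,"dz":5,"wx":0,"wy":0,"wz":0,"claw":80},{"dx":0,"dy":0,"dz":0,"wx":0,"wy":0,"wz":0,"claw":80},{"dx":0,"dy":0,"dz":0,"wx":0,"wy":0,"wz":0,"claw":80}]'
cat > bl.py <<'E'
import sys; from h import *
st(); f=grab('wrist'); L,W,x,y=map(float,sys.argv[1:5]); pr=proj(f,[(x,y,.013)])[0]
for m in optics.masks_of('blank_a','wrist')[:3]:
    rc=m['rect']; c=(rc[0]+rc[2]/2,rc[1]+rc[3]/2); print(round(m['p'],2),rc,'pred',pr.round(0))
    if np.hypot(*(pr-c))<60: print(fit([(f,m['region'])],L,W,0,.026,(x,y),[-.3,0,.3]))
E
python3 bl.py .05 .07 .3588 -.3283; python3 plan.py .3588,-.3283,.005,1.637
```

```text
clock: 38.58
position: [0.359, -0.3284, 0.1221]
tool_rot: [3.14, 0.001, 1.636]
force: [0.6, -1.2, -0.3]
grip_width: 0.0684
finger_force: 0.0
clock: 38.95
position: [0.3599, -0.3286, 0.075]
tool_rot: [3.14, 0.001, 1.637]
force: [0.6, -0.7, 0.2]
grip_width: 0.0684
finger_force: 0.0
t 38.95 p [ 0.3599 -0.3286  0.075 ] rpy [3.140e+00 1.000e-03 1.637e+00] F [ 0.6 -0.7  0.2] w 0.0684 ff 0.0
0.97 [224.7, 158.0, 69.0, 93.4] pred [258. 203.]
(array([ 0.359 , -0.3286,  0.0809]), np.float64(0.02))
0.68 [461.9, 304.6, 25.8, 25.4] pred [258. 203.]
0.52 [397.9, 214.1, 112.0, 96.7] pred [258. 203.]
t 39.05 p [ 0.3599 -0.3291  0.0754] rpy [3.140e+00 2.000e-03 1.637e+00] F [ 0.1 -0.6 -0.9] w 0.0685 ff 0.0
rot [ 0.0021  0.0024 -0.0004] rows 1 | shift cm [ 0.09 -0.1   7.04] rows 2
```

Matches to 1 mm. Picking it up.

```bash
python3 -m handwheel '[{"dx":0.05,"dy":-0.08,"dz":4.5,"wx":0,"wy":0,"wz":0,"claw":80},{"dx":0,"dy":0,"dz":2.5,"wx":0,"wy":0,"wz":0,"claw":80},{"dx":0,"dy":0,"dz":0,"wx":0,"wy":0,"wz":0,"claw":80},{"dx":0,"dy":0,"dz":0,"wx":0,"wy":0,"wz":0,"claw":30},{"dx":0,"dy":0,"dz":0,"wx":0,"wy":0,"wz":0,"claw":30},{"dx":0,"dy":0,"dz":0,"wx":0,"wy":0,"wz":0,"claw":30},{"dx":0,"dy":0,"dz":0,"wx":0,"wy":0,"wz":0,"claw":30}]' 60
python3 -m handwheel '[{"dx":0,"dy":0,"dz":-5,"wx":0,"wy":0,"wz":0,"claw":30},{"dx":0,"dy":0,"dz":-6,"wx":0,"wy":0,"wz":0,"claw":30},{"dx":0,"dy":0,"dz":-6,"wx":0,"wy":0,"wz":0,"claw":30},{"dx":0,"dy":0,"dz":-3,"wx":0,"wy":0,"wz":0,"claw":30},{"dx":0,"dy":0,"dz":0,"wx":0,"wy":0,"wz":0,"claw":30}]'
python3 place.py .035 .06
```

```text
clock: 39.92
position: [0.3589, -0.3285, 0.0053]
tool_rot: [3.14, 0.002, 1.637]
force: [-1.2, 1.6, 10.0]
grip_width: 0.0486
finger_force: 61.3
clock: 40.55
position: [0.3588, -0.3287, 0.2068]
tool_rot: [3.138, 0.005, 1.636]
force: [0.5, -0.8, -1.0]
grip_width: 0.0488
finger_force: 63.0
t 40.55 p [ 0.3588 -0.3287  0.2068] rpy [3.138 0.005 1.636] F [ 0.5 -0.8 -1. ] w 0.0488 ff 63.002400398254395
rot [ 0.0178 -0.1952  0.1396] rows 2
h 0.06 world [ 0.6352 -0.1861  0.1269] shift [17.55 26.49  4.6 ] norm 32.1
h 0.02 world [ 0.6346 -0.194   0.0877] shift [ 0. -0.  4.] norm 4.0
h 0.008 world [ 0.6344 -0.1964  0.0759] shift [-0.  -0.   1.2] norm 1.2
h 0.005 world [ 0.6344 -0.197   0.073 ] shift [-0.   0.   0.3] norm 0.3
```

```bash
python3 -m handwheel '[{"dx":0,"dy":0,"dz":0,"wx":0.0089,"wy":-0.0976,"wz":0.0698,"claw":30},{"dx":0,"dy":0,"dz":0,"wx":0.0089,"wy":-0.0976,"wz":0.0698,"claw":30},{"dx":2.925,"dy":4.415,"dz":0.4,"wx":0,"wy":0,"wz":0,"claw":30},{"dx":2.925,"dy":4.415,"dz":0.4,"wx":0,"wy":0,"wz":0,"claw":30},{"dx":2.925,"dy":4.415,"dz":0.4,"wx":0,"wy":0,"wz":0,"claw":30},{"dx":2.925,"dy":4.415,"dz":0.4,"wx":0,"wy":0,"wz":0,"claw":30},{"dx":2.925,"dy":4.415,"dz":1.5,"wx":0,"wy":0,"wz":0,"claw":30},{"dx":2.925,"dy":4.415,"dz":1.5,"wx":0,"wy":0,"wz":0,"claw":30}]'
python3 -m handwheel '[{"dx":0,"dy":0,"dz":0,"wx":0,"wy":0,"wz":0,"claw":30},{"dx":0,"dy":0,"dz":0,"wx":0,"wy":0,"wz":0,"claw":30}]'
python3 place.py .035 .06
```

```text
clock: 41.55
position: [0.6353, -0.1838, 0.1224]
tool_rot: [-3.137, 0.196, 1.497]
force: [0.5, -0.8, 0.6]
grip_width: 0.0489
finger_force: 63.1
clock: 41.8
position: [0.6335, -0.1848, 0.1228]
tool_rot: [-3.136, 0.196, 1.498]
force: [0.7, 0.2, -0.5]
grip_width: 0.0483
finger_force: 63.0
t 41.8 p [ 0.6335 -0.1848  0.1228] rpy [-3.136  0.196  1.498] F [ 0.7  0.2 -0.5] w 0.0483 ff 63.02791357040405
rot [-0.0048 -0.0041  0.0018] rows 1
h 0.06 world [ 0.6352 -0.1861  0.1269] shift [-0.2   0.18 -0.38] norm 0.5
h 0.02 world [ 0.6346 -0.194   0.0877] shift [ 0. -0.  4.] norm 4.0
h 0.008 world [ 0.6344 -0.1964  0.0759] shift [-0.  -0.   1.2] norm 1.2
h 0.005 world [ 0.6344 -0.197   0.073 ] shift [-0.   0.   0.3] norm 0.3
```

```bash
python3 -m handwheel '[{"dx":-0.2,"dy":0.18,"dz":3,"wx":0,"wy":0,"wz":0,"claw":30},{"dx":0,"dy":0,"dz":1.2,"wx":0,"wy":0,"wz":0,"claw":30},{"dx":0,"dy":0,"dz":0,"wx":0,"wy":0,"wz":0,"claw":30},{"dx":0,"dy":0,"dz":0,"wx":0,"wy":0,"wz":0,"claw":30}]'
python3 -m handwheel '[{"dx":0,"dy":0,"dz":0.3,"wx":0,"wy":0,"wz":0,"claw":30},{"dx":0,"dy":0,"dz":0,"wx":0,"wy":0,"wz":0,"claw":30}]'
python3 -m handwheel '[{"dx":0,"dy":0,"dz":0.2,"wx":0,"wy":0,"wz":0,"claw":30},{"dx":0,"dy":0,"dz":0,"wx":0,"wy":0,"wz":0,"claw":30}]'
```

```text
clock: 42.3
position: [0.6353, -0.1948, 0.0832]
tool_rot: [-3.139, 0.196, 1.497]
force: [-0.5, 0.6, 0.2]
grip_width: 0.0486
finger_force: 63.0
clock: 42.55
position: [0.635, -0.1954, 0.0794]
tool_rot: [-3.138, 0.196, 1.497]
force: [0.4, 0.4, -1.3]
grip_width: 0.0486
finger_force: 63.0
clock: 42.8
position: [0.6348, -0.1958, 0.0771]
tool_rot: [-3.137, 0.196, 1.497]
force: [-0.8, 0.4, -0.4]
grip_width: 0.0488
finger_force: 63.0
```

```bash
python3 -m handwheel '[{"dx":0,"dy":0,"dz":0.2,"wx":0,"wy":0,"wz":0,"claw":30},{"dx":0,"dy":0,"dz":0,"wx":0,"wy":0,"wz":0,"claw":30}]'
python3 -m handwheel '[{"dx":0,"dy":0,"dz":0.15,"wx":0,"wy":0,"wz":0,"claw":30},{"dx":0,"dy":0,"dz":0,"wx":0,"wy":0,"wz":0,"claw":30}]'
python3 -m handwheel '[{"dx":0,"dy":0,"dz":0.1,"wx":0,"wy":0,"wz":0,"claw":30},{"dx":0,"dy":0,"dz":0,"wx":0,"wy":0,"wz":0,"claw":30}]'
```

```text
clock: 43.05
position: [0.635, -0.1962, 0.0753]
tool_rot: [-3.138, 0.196, 1.497]
force: [0.5, -0.4, 0.2]
grip_width: 0.0489
finger_force: 63.1
clock: 43.3
position: [0.635, -0.1962, 0.0749]
tool_rot: [-3.138, 0.196, 1.497]
force: [-7.8, 3.2, 18.6]
grip_width: 0.0489
finger_force: 65.2
clock: 43.55
position: [0.635, -0.1962, 0.0748]
tool_rot: [-3.138, 0.196, 1.497]
force: [-13.5, 8.1, 32.5]
grip_width: 0.0486
finger_force: 66.8
```

```bash
sed -i 's/\.080,-\.075\]/.082,-.075]/' place.py
python3 -m handwheel '[{"dx":0,"dy":0,"dz":-0.15,"wx":0,"wy":0,"wz":0,"claw":30},{"dx":0,"dy":0,"dz":0,"wx":0,"wy":0,"wz":0,"claw":75},{"dx":0,"dy":0,"dz":0,"wx":0,"wy":0,"wz":0,"claw":75},{"dx":0,"dy":0,"dz":0,"wx":0,"wy":0,"wz":0,"claw":75},{"dx":0,"dy":0,"dz":-4,"wx":0,"wy":0,"wz":0,"claw":75},{"dx":0,"dy":0,"dz":-6,"wx":0,"wy":0,"wz":0,"claw":75},{"dx":0,"dy":0,"dz":-3,"wx":0,"wy":0,"wz":0,"claw":75},{"dx":0,"dy":0,"dz":0,"wx":0,"wy":0,"wz":0,"claw":75}]'
python3 - <<'E'
from h import *; import pickle
from tab import T
P=[.595,-.254,.082,-.075]
for n in('side','wrist','scene'):
    f=grab(n); print(n,'pred',proj(f,T(P,[.035,.06,.013])).round(0),[(round(m['p'],2),[round(v) for v in m['rect']]) for m in optics.masks_of('blank_a',n)[:6]])
E
python3 plan.py .5514,-.4609,.19,1.394 .5514,-.4609,.07,1.394
```

```text
clock: 44.55
position: [0.6383, -0.1708, 0.2042]
tool_rot: [-3.141, 0.196, 1.497]
force: [0.4, -0.8, -0.9]
grip_width: 0.0637
finger_force: 0.0
side pred [[300. 224.]] [(0.74, [268, 307, 27, 32]), (0.72, [248, 166, 75, 64]), (0.64, [288, 214, 26, 24]), (0.58, [226, 138, 17, 26])]
wrist pred [[259. 184.]] [(0.77, [233, 150, 53, 75])]
scene pred [[243. 178.]] [(0.59, [200, 281, 43, 40]), (0.58, [232, 171, 22, 14])]
t 44.85 p [ 0.6368 -0.1714  0.2007] rpy [-3.136  0.196  1.497] F [-0.1  0.3 -0.4] w 0.0638 ff 0.0
rot [0.0043 0.1958 0.1026] rows 2 | shift cm [-30.    -3.32   1.07] rows 5
rot [ 0. -0.  0.] rows 1 | shift cm [ 0. -0. 12.] rows 2
```

Blank s1 sits on the table as predicted. Next is s2.

```bash
python3 -m handwheel '[{"dx":0,"dy":0,"dz":-1,"wx":0.002,"wy":0.0979,"wz":0.0513,"claw":80},{"dx":0,"dy":0,"dz":0,"wx":0.002,"wy":0.0979,"wz":0.0513,"claw":80},{"dx":-6,"dy":-0.66,"dz":0,"wx":0,"wy":0,"wz":0,"claw":80},{"dx":-6,"dy":-0.66,"dz":0,"wx":0,"wy":0,"wz":0,"claw":80},{"dx":-6,"dy":-0.66,"dz":0,"wx":0,"wy":0,"wz":0,"claw":80},{"dx":-6,"dy":-0.66,"dz":0,"wx":0,"wy":0,"wz":0,"claw":80},{"dx":-6,"dy":-0.66,"dz":0,"wx":0,"wy":0,"wz":0,"claw":80},{"dx":0,"dy":0,"dz":4,"wx":0,"wy":0,"wz":0,"claw":80}]'
python3 -m handwheel '[{"dx":0,"dy":0,"dz":4.5,"wx":0,"wy":0,"wz":0,"claw":80},{"dx":0,"dy":0,"dz":0,"wx":0,"wy":0,"wz":0,"claw":80},{"dx":0,"dy":0,"dz":0,"wx":0,"wy":0,"wz":0,"claw":80}]'
python3 bl.py .05 .07 .5514 -.4609;  python3 plan.py .5514,-.4609,.005,1.394
```

```text
clock: 45.85
position: [0.5501, -0.4653, 0.1722]
tool_rot: [3.137, 0.004, 1.387]
force: [1.4, 1.4, -1.5]
grip_width: 0.0684
finger_force: 0.0
clock: 46.22
position: [0.5531, -0.459, 0.128]
tool_rot: [3.138, 0.0, 1.394]
force: [0.3, -0.4, -0.3]
grip_width: 0.0683
finger_force: 0.0
t 46.225 p [ 0.5531 -0.459   0.128 ] rpy [3.138 0.    1.394] F [ 0.3 -0.4 -0.3] w 0.0683 ff 0.0
0.93 [228.9, 147.2, 56.3, 76.0] pred [257. 187.]
(array([ 0.5521, -0.4595, -0.1795]), np.float64(0.029))
t 46.325 p [ 0.5533 -0.4592  0.1286] rpy [3.137e+00 1.000e-03 1.394e+00] F [ 0.4 -0.4  0.4] w 0.0683 ff 0.0
rot [0.0043 0.0011 0.0002] rows 1 | shift cm [-0.2  -0.16 12.36] rows 2
```

```bash
python3 -m handwheel '[{"dx":-0.07,"dy":-0.12,"dz":5,"wx":0.004,"wy":0,"wz":0,"claw":80},{"dx":0,"dy":0,"dz":5,"wx":0,"wy":0,"wz":0,"claw":80},{"dx":0,"dy":0,"dz":2.3,"wx":0,"wy":0,"wz":0,"claw":80},{"dx":0,"dy":0,"dz":0,"wx":0,"wy":0,"wz":0,"claw":80},{"dx":0,"dy":0,"dz":0,"wx":0,"wy":0,"wz":0,"claw":30},{"dx":0,"dy":0,"dz":0,"wx":0,"wy":0,"wz":0,"claw":30},{"dx":0,"dy":0,"dz":0,"wx":0,"wy":0,"wz":0,"claw":30},{"dx":0,"dy":0,"dz":0,"wx":0,"wy":0,"wz":0,"claw":30}]' 60
python3 -m handwheel '[{"dx":0,"dy":0,"dz":-5,"wx":0,"wy":0,"wz":0,"claw":30},{"dx":0,"dy":0,"dz":-6,"wx":0,"wy":0,"wz":0,"claw":30},{"dx":0,"dy":0,"dz":-6,"wx":0,"wy":0,"wz":0,"claw":30},{"dx":0,"dy":0,"dz":-3,"wx":0,"wy":0,"wz":0,"claw":30},{"dx":0,"dy":0,"dz":0,"wx":0,"wy":0,"wz":0,"claw":30},{"dx":0,"dy":0,"dz":0,"wx":0,"wy":0,"wz":0,"claw":30}]'
python3 place.py .035 -.035
```

```text
clock: 47.32
position: [0.5523, -0.4602, 0.0062]
tool_rot: [3.14, 0.002, 1.394]
force: [-0.6, 1.1, 8.2]
grip_width: 0.0488
finger_force: 63.2
clock: 48.08
position: [0.5512, -0.4594, 0.2038]
tool_rot: [-3.14, 0.0, 1.394]
force: [-0.6, -0.5, -1.4]
grip_width: 0.0485
finger_force: 62.2
t 48.075 p [ 0.5512 -0.4594  0.2038] rpy [-3.14   0.     1.394] F [-0.6 -0.5 -1.4] w 0.0485 ff 62.226598262786865
rot [-0.0121 -0.1996 -0.1011] rows 2
h 0.06 world [ 0.6282 -0.2789  0.1478] shift [19.31  6.32  1.8 ] norm 20.4
h 0.02 world [ 0.6276 -0.2869  0.1086] shift [ 0. -0.  4.] norm 4.0
h 0.008 world [ 0.6275 -0.2892  0.0968] shift [-0.   0.   1.2] norm 1.2
h 0.005 world [ 0.6274 -0.2898  0.0939] shift [0.  0.  0.3] norm 0.3
```

```bash
python3 -m handwheel '[{"dx":0,"dy":0,"dz":0,"wx":-0.006,"wy":-0.0998,"wz":-0.0506,"claw":30},{"dx":0,"dy":0,"dz":0,"wx":-0.006,"wy":-0.0998,"wz":-0.0506,"claw":30},{"dx":5,"dy":0,"dz":0,"wx":0,"wy":0,"wz":0,"claw":30},{"dx":5,"dy":1.3,"dz":0,"wx":0,"wy":0,"wz":0,"claw":30},{"dx":5,"dy":2.5,"dz":0,"wx":0,"wy":0,"wz":0,"claw":30},{"dx":4.3,"dy":2.5,"dz":1.8,"wx":0,"wy":0,"wz":0,"claw":30},{"dx":0,"dy":0,"dz":0,"wx":0,"wy":0,"wz":0,"claw":30},{"dx":0,"dy":0,"dz":0,"wx":0,"wy":0,"wz":0,"claw":30}]'
python3 place.py .035 -.035
```

```text
clock: 49.08
position: [0.6276, -0.2793, 0.1468]
tool_rot: [-3.14, 0.2, 1.496]
force: [0.3, -1.1, -0.4]
grip_width: 0.0486
finger_force: 62.3
t 49.075 p [ 0.6276 -0.2793  0.1468] rpy [-3.14   0.2    1.496] F [ 0.3 -1.1 -0.4] w 0.0486 ff 62.250680923461914
rot [-0.0016 -0.0004  0.0004] rows 1
h 0.06 world [ 0.6282 -0.2789  0.1478] shift [ 0.02  0.06 -0.1 ] norm 0.1
h 0.02 world [ 0.6276 -0.2869  0.1086] shift [ 0. -0.  4.] norm 4.0
h 0.008 world [ 0.6275 -0.2892  0.0968] shift [-0.   0.   1.2] norm 1.2
h 0.005 world [ 0.6274 -0.2898  0.0939] shift [0.  0.  0.3] norm 0.3
```

```bash
python3 -m handwheel '[{"dx":0,"dy":0.05,"dz":3.5,"wx":0,"wy":0,"wz":0,"claw":30},{"dx":0,"dy":0,"dz":1.4,"wx":0,"wy":0,"wz":0,"claw":30},{"dx":0,"dy":0,"dz":0,"wx":0,"wy":0,"wz":0,"claw":30},{"dx":0,"dy":0,"dz":0,"wx":0,"wy":0,"wz":0,"claw":30}]'
python3 -m handwheel '[{"dx":0,"dy":0,"dz":0.25,"wx":0,"wy":0,"wz":0,"claw":30},{"dx":0,"dy":0,"dz":0,"wx":0,"wy":0,"wz":0,"claw":30}]'
python3 -m handwheel '[{"dx":0,"dy":0,"dz":0.15,"wx":0,"wy":0,"wz":0,"claw":30},{"dx":0,"dy":0,"dz":0,"wx":0,"wy":0,"wz":0,"claw":30}]'
```

```text
clock: 49.58
position: [0.6283, -0.2889, 0.1006]
tool_rot: [3.141, 0.2, 1.495]
force: [0.4, 0.7, -0.6]
grip_width: 0.049
finger_force: 62.2
clock: 49.82
position: [0.628, -0.2892, 0.0975]
tool_rot: [3.141, 0.2, 1.496]
force: [-0.3, 0.0, -1.5]
grip_width: 0.0488
finger_force: 62.2
clock: 50.08
position: [0.6278, -0.2895, 0.0956]
tool_rot: [-3.141, 0.2, 1.496]
force: [0.2, 0.7, -0.8]
grip_width: 0.0486
finger_force: 62.3
```

```bash
python3 -m handwheel '[{"dx":0,"dy":0,"dz":0.12,"wx":0,"wy":0,"wz":0,"claw":30},{"dx":0,"dy":0,"dz":0,"wx":0,"wy":0,"wz":0,"claw":30}]'
python3 -m handwheel '[{"dx":0,"dy":0,"dz":0.12,"wx":0,"wy":0,"wz":0,"claw":30},{"dx":0,"dy":0,"dz":0,"wx":0,"wy":0,"wz":0,"claw":30}]'
```

```text
clock: 50.32
position: [0.628, -0.2897, 0.0949]
tool_rot: [3.142, 0.2, 1.496]
force: [-2.6, 1.9, 6.4]
grip_width: 0.0486
finger_force: 62.9
clock: 50.58
position: [0.628, -0.2897, 0.0947]
tool_rot: [3.141, 0.2, 1.496]
force: [-8.3, 6.1, 19.5]
grip_width: 0.0488
finger_force: 64.7
```

```bash
python3 -m handwheel '[{"dx":0,"dy":0,"dz":-0.15,"wx":0,"wy":0,"wz":0,"claw":30},{"dx":0,"dy":0,"dz":0,"wx":0,"wy":0,"wz":0,"claw":75},{"dx":0,"dy":0,"dz":0,"wx":0,"wy":0,"wz":0,"claw":75},{"dx":0,"dy":0,"dz":0,"wx":0,"wy":0,"wz":0,"claw":75},{"dx":0,"dy":0,"dz":-4,"wx":0,"wy":0,"wz":0,"claw":75},{"dx":0,"dy":0,"dz":-6,"wx":0,"wy":0,"wz":0,"claw":75},{"dx":0,"dy":0,"dz":-6,"wx":0,"wy":0,"wz":0,"claw":75},{"dx":0,"dy":0,"dz":0,"wx":0,"wy":0,"wz":0,"claw":75}]'
python3 - <<'E'
from h import *
from tab import T
P=[.595,-.254,.082,-.075]
for n in('side','scene'):
    f=grab(n); ms=optics.masks_of('blank_a',n); print(n,'pred',proj(f,T(P,[[.035,.06,.013],[.035,-.035,.013]])).round(0).tolist(),[(round(m['p'],2),[round(v) for v in m['rect']]) for m in ms[:6]])
    if n=='scene': print(fit([(f,at(f,ms,(222,302)))],.045,.12,0,.026,(.456,.289),[-.5,-.2,.1]))
E
python3 plan.py .50,-.10,.27,1.347 .4558,.289,.27,1.347 .4558,.289,.07,1.347
```

```text
clock: 51.58
position: [0.6323, -0.2572, 0.2566]
tool_rot: [3.134, 0.201, 1.496]
force: [-0.2, -1.1, -0.3]
grip_width: 0.0638
finger_force: 0.0
side pred [[300.0, 224.0], [303.0, 243.0]] [(0.75, [291, 215, 24, 19]), (0.66, [226, 139, 17, 23]), (0.61, [294, 234, 24, 24]), (0.45, [248, 163, 72, 62])]
scene pred [[243.0, 178.0], [255.0, 162.0]] [(0.98, [205, 285, 36, 38]), (0.59, [235, 169, 19, 17]), (0.55, [244, 155, 18, 16]), (0.5, [229, 147, 61, 55])]
(array([ 0.4555,  0.2877, -0.1915]), np.float64(0.089))
t 51.775 p [ 0.6297 -0.2583  0.2504] rpy [-3.14   0.199  1.496] F [-0.3  0.8 -0.2] w 0.064 ff 0.0
rot [0.0129 0.1992 0.1483] rows 2 | shift cm [ 12.56 -16.16  -1.96] rows 4
rot [0. 0. 0.] rows 0 | shift cm [ 36.95 -12.94  -0.  ] rows 7
rot [0. 0. 0.] rows 0 | shift cm [ 0. -0. 20.] rows 4
```

```bash
python3 -m handwheel '[{"dx":0,"dy":0,"dz":-1,"wx":0.0065,"wy":0.0996,"wz":0.0741,"claw":75},{"dx":0,"dy":0,"dz":0,"wx":0.0065,"wy":0.0996,"wz":0.0741,"claw":75},{"dx":3.14,"dy":-4.04,"dz":-0.3,"wx":0,"wy":0,"wz":0,"claw":75},{"dx":3.14,"dy":-4.04,"dz":-0.3,"wx":0,"wy":0,"wz":0,"claw":75},{"dx":3.14,"dy":-4.04,"dz":-0.3,"wx":0,"wy":0,"wz":0,"claw":75},{"dx":3.14,"dy":-4.04,"dz":-0.3,"wx":0,"wy":0,"wz":0,"claw":75},{"dx":5.28,"dy":-1.85,"dz":0,"wx":0,"wy":0,"wz":0,"claw":75},{"dx":5.28,"dy":-1.85,"dz":0,"wx":0,"wy":0,"wz":0,"claw":75}]'
python3 -m handwheel '[{"dx":5.28,"dy":-1.85,"dz":0,"wx":0,"wy":0,"wz":0,"claw":75},{"dx":5.28,"dy":-1.85,"dz":0,"wx":0,"wy":0,"wz":0,"claw":75},{"dx":5.28,"dy":-1.85,"dz":0,"wx":0,"wy":0,"wz":0,"claw":75},{"dx":5.28,"dy":-1.85,"dz":0,"wx":0,"wy":0,"wz":0,"claw":75},{"dx":5.28,"dy":-1.85,"dz":0,"wx":0,"wy":0,"wz":0,"claw":75},{"dx":0,"dy":0,"dz":5,"wx":0,"wy":0,"wz":0,"claw":75},{"dx":0,"dy":0,"dz":5,"wx":0,"wy":0,"wz":0,"claw":75},{"dx":0,"dy":0,"dz":0,"wx":0,"wy":0,"wz":0,"claw":75}]'
python3 bl.py .045 .12 .4555 .288
python3 plan.py .4558,.289,.005,1.347
```

```text
clock: 52.78
position: [0.4871, 0.0143, 0.2724]
tool_rot: [3.141, 0.0, 1.346]
force: [0.6, 0.6, -0.2]
grip_width: 0.0639
finger_force: 0.0
clock: 53.78
position: [0.4547, 0.29, 0.1698]
tool_rot: [-3.138, 0.004, 1.348]
force: [-0.4, 0.5, 0.6]
grip_width: 0.0642
finger_force: 0.0
t 53.775 p [0.4547 0.29   0.1698] rpy [-3.138  0.004  1.348] F [-0.4  0.5  0.6] w 0.0642 ff 0.0
0.91 [241.4, 117.7, 40.3, 108.9] pred [260. 176.]
(array([ 0.4551,  0.2905, -0.2458]), np.float64(0.033))
t 53.875 p [0.4565 0.2915 0.1737] rpy [ 3.141 -0.     1.347] F [-0.2 -0.1  0.6] w 0.0641 ff 0.0
rot [ 0.001  -0.0002  0.0003] rows 1 | shift cm [-0.26 -0.02 16.87] rows 3
```

```bash
python3 -m handwheel '[{"dx":-0.13,"dy":-0.11,"dz":5,"wx":0,"wy":0,"wz":0.02,"claw":75},{"dx":0,"dy":0,"dz":5,"wx":0,"wy":0,"wz":0,"claw":75},{"dx":0,"dy":0,"dz":5,"wx":0,"wy":0,"wz":0,"claw":75},{"dx":0,"dy":0,"dz":1.8,"wx":0,"wy":0,"wz":0,"claw":75},{"dx":0,"dy":0,"dz":0,"wx":0,"wy":0,"wz":0,"claw":75},{"dx":0,"dy":0,"dz":0,"wx":0,"wy":0,"wz":0,"claw":25},{"dx":0,"dy":0,"dz":0,"wx":0,"wy":0,"wz":0,"claw":25},{"dx":0,"dy":0,"dz":0,"wx":0,"wy":0,"wz":0,"claw":25}]' 70
python3 -m handwheel '[{"dx":0,"dy":0,"dz":0,"wx":0,"wy":0,"wz":0,"claw":25},{"dx":0,"dy":0,"dz":-5,"wx":0,"wy":0,"wz":0,"claw":25},{"dx":0,"dy":0,"dz":-6,"wx":0,"wy":0,"wz":0,"claw":25},{"dx":0,"dy":0,"dz":-6,"wx":0,"wy":0,"wz":0,"claw":25},{"dx":0,"dy":0,"dz":-6,"wx":0,"wy":0,"wz":0,"claw":25},{"dx":0,"dy":0,"dz":-3,"wx":0,"wy":0,"wz":0,"claw":25},{"dx":0,"dy":0,"dz":0,"wx":0,"wy":0,"wz":0,"claw":25}]'
python3 plan.py .52,-.12,.28,1.496; python3 bl.py .045 .12 .4555 .288
```

```text
clock: 54.88
position: [0.4564, 0.2909, 0.0073]
tool_rot: [3.138, -0.002, 1.327]
force: [-1.4, -1.2, 12.9]
grip_width: 0.0434
finger_force: 70.5
clock: 55.75
position: [0.4556, 0.2908, 0.2687]
tool_rot: [3.136, -0.004, 1.327]
force: [0.3, 0.4, -1.0]
grip_width: 0.044
finger_force: 72.8
t 55.75 p [0.4556 0.2908 0.2687] rpy [ 3.136 -0.004  1.327] F [ 0.3  0.4 -1. ] w 0.044 ff 72.77172088623047
rot [ 0.0063 -0.0031 -0.1689] rows 1 | shift cm [-40.48   9.5   -1.13] rows 7
t 55.75 p [0.4556 0.2908 0.2687] rpy [ 3.136 -0.004  1.327] F [ 0.3  0.4 -1. ] w 0.044 ff 72.77172088623047
0.83 [214.1, 136.4, 92.1, 183.3] pred [258. 162.]
```

```bash
python3 -m handwheel '[{"dx":0,"dy":0,"dz":-1.1,"wx":0.006,"wy":-0.003,"wz":-0.1689,"claw":25},{"dx":-5.78,"dy":1.36,"dz":0,"wx":0,"wy":0,"wz":0,"claw":25},{"dx":-5.78,"dy":1.36,"dz":0,"wx":0,"wy":0,"wz":0,"claw":25},{"dx":-5.78,"dy":1.36,"dz":0,"wx":0,"wy":0,"wz":0,"claw":25},{"dx":-5.78,"dy":1.36,"dz":0,"wx":0,"wy":0,"wz":0,"claw":25},{"dx":-5.78,"dy":1.36,"dz":0,"wx":0,"wy":0,"wz":0,"claw":25},{"dx":-5.78,"dy":1.36,"dz":0,"wx":0,"wy":0,"wz":0,"claw":25},{"dx":-5.78,"dy":1.36,"dz":0,"wx":0,"wy":0,"wz":0,"claw":25}]'
python3 -m handwheel '[{"dx":0,"dy":0,"dz":0,"wx":0,"wy":0,"wz":0,"claw":25},{"dx":0,"dy":0,"dz":0,"wx":0,"wy":0,"wz":0,"claw":25}]'
python3 place.py -.042 .02
python3 - <<'E'
from h import *
from tab import T
P=[.595,-.254,.082,-.075]
for n in('side','scene','wrist'):
    f=grab(n,'last_'+n); ms=optics.masks_of('blank_a',n); print(n,'pred',proj(f,T(P,[[.035,.06,.013],[.035,-.035,.013]])).round(0).tolist(),[(round(m['p'],2),[round(v) for v in m['rect']]) for m in ms[:6]])
E
```

```text
clock: 56.85
position: [0.5192, -0.1222, 0.2761]
tool_rot: [-3.136, 0.003, 1.497]
force: [0.7, 0.2, -1.6]
grip_width: 0.0441
finger_force: 72.7
clock: 57.1
position: [0.5193, -0.1198, 0.276]
tool_rot: [-3.136, 0.002, 1.496]
force: [0.2, 1.4, -0.7]
grip_width: 0.0437
finger_force: 72.7
t 57.1 p [ 0.5193 -0.1198  0.276 ] rpy [-3.136  0.002  1.496] F [ 0.2  1.4 -0.7] w 0.0437 ff 72.7298641204834
rot [-0.0057 -0.1981  0.0012] rows 2
h 0.06 world [ 0.5555 -0.2194  0.1368] shift [-6.7   4.36 15.56] norm 17.5
h 0.02 world [ 0.5549 -0.2273  0.0976] shift [-0. -0.  4.] norm 4.0
h 0.008 world [ 0.5547 -0.2297  0.0859] shift [-0.  -0.   1.2] norm 1.2
h 0.005 world [ 0.5547 -0.2303  0.0829] shift [0.  0.  0.3] norm 0.3
side pred [[300.0, 224.0], [303.0, 243.0]] [(0.78, [249, 138, 18, 35]), (0.62, [293, 234, 26, 22]), (0.59, [291, 215, 24, 20])]
scene pred [[243.0, 178.0], [255.0, 162.0]] [(0.84, [246, 140, 33, 29]), (0.64, [231, 169, 23, 18])]
wrist pred [[347.0, 216.0], [344.0, 282.0]] [(0.72, [213, 137, 94, 181]), (0.65, [328, 192, 48, 52])]
```

```bash
python3 -m handwheel '[{"dx":0,"dy":0,"dz":0,"wx":-0.003,"wy":-0.099,"wz":0.0006,"claw":25},{"dx":0,"dy":0,"dz":0,"wx":-0.003,"wy":-0.099,"wz":0.0006,"claw":25},{"dx":-3.35,"dy":2.18,"dz":2,"wx":0,"wy":0,"wz":0,"claw":25},{"dx":-3.35,"dy":2.18,"dz":3,"wx":0,"wy":0,"wz":0,"claw":25},{"dx":0,"dy":0,"dz":5.2,"wx":0,"wy":0,"wz":0,"claw":25},{"dx":0,"dy":0,"dz":5.2,"wx":0,"wy":0,"wz":0,"claw":25},{"dx":0,"dy":0,"dz":0,"wx":0,"wy":0,"wz":0,"claw":25},{"dx":0,"dy":0,"dz":0,"wx":0,"wy":0,"wz":0,"claw":25}]'
python3 place.py -.042 .02
```

```text
clock: 58.4
position: [0.5572, -0.2189, 0.141]
tool_rot: [3.138, 0.201, 1.496]
force: [-0.5, 0.0, -0.9]
grip_width: 0.0437
finger_force: 72.7
t 58.4 p [ 0.5572 -0.2189  0.141 ] rpy [3.138 0.201 1.496] F [-0.5  0.  -0.9] w 0.0437 ff 72.6581597328186
rot [0.0034 0.0006 0.    ] rows 1
h 0.06 world [ 0.5555 -0.2194  0.1368] shift [ 0.02 -0.17  0.42] norm 0.5
h 0.02 world [ 0.5549 -0.2273  0.0976] shift [-0. -0.  4.] norm 4.0
h 0.008 world [ 0.5547 -0.2297  0.0859] shift [-0.  -0.   1.2] norm 1.2
h 0.005 world [ 0.5547 -0.2303  0.0829] shift [0.  0.  0.3] norm 0.3
```

```bash
python3 -m handwheel '[{"dx":0.02,"dy":-0.17,"dz":3.5,"wx":0.003,"wy":0,"wz":0,"claw":25},{"dx":0,"dy":0,"dz":1.7,"wx":0,"wy":0,"wz":0,"claw":25},{"dx":0,"dy":0,"dz":0,"wx":0,"wy":0,"wz":0,"claw":25},{"dx":0,"dy":0,"dz":0,"wx":0,"wy":0,"wz":0,"claw":25}]'
python3 -m handwheel '[{"dx":0,"dy":0,"dz":0.25,"wx":0,"wy":0,"wz":0,"claw":25},{"dx":0,"dy":0,"dz":0,"wx":0,"wy":0,"wz":0,"claw":25}]'
python3 -m handwheel '[{"dx":0,"dy":0,"dz":0.15,"wx":0,"wy":0,"wz":0,"claw":25},{"dx":0,"dy":0,"dz":0,"wx":0,"wy":0,"wz":0,"claw":25}]'
```

```text
clock: 58.9
position: [0.5545, -0.2294, 0.0895]
tool_rot: [3.141, 0.201, 1.495]
force: [0.8, -0.5, -0.2]
grip_width: 0.0439
finger_force: 72.7
clock: 59.15
position: [0.5538, -0.2302, 0.086]
tool_rot: [-3.141, 0.201, 1.495]
force: [-0.7, 0.4, -1.1]
grip_width: 0.0435
finger_force: 72.7
clock: 59.4
position: [0.5539, -0.2304, 0.085]
tool_rot: [-3.141, 0.201, 1.495]
force: [-4.1, 1.8, 12.9]
grip_width: 0.0437
finger_force: 74.3
```

```bash
python3 -m handwheel '[{"dx":0,"dy":0,"dz":0.08,"wx":0,"wy":0,"wz":0,"claw":25},{"dx":0,"dy":0,"dz":-0.08,"wx":0,"wy":0,"wz":0,"claw":65},{"dx":0,"dy":0,"dz":0,"wx":0,"wy":0,"wz":0,"claw":65},{"dx":0,"dy":0,"dz":0,"wx":0,"wy":0,"wz":0,"claw":65},{"dx":0,"dy":0,"dz":-3,"wx":0,"wy":0,"wz":0,"claw":65},{"dx":0,"dy":0,"dz":-6,"wx":0,"wy":0,"wz":0,"claw":65},{"dx":0,"dy":0,"dz":-6,"wx":0,"wy":0,"wz":0,"claw":65},{"dx":-5,"dy":0,"dz":-3,"wx":0,"wy":0,"wz":0,"claw":65}]'
python3 -m handwheel '[{"dx":-5,"dy":0,"dz":-1,"wx":0,"wy":0,"wz":0,"claw":65},{"dx":0,"dy":0,"dz":0,"wx":0,"wy":0,"wz":0,"claw":65},{"dx":0,"dy":0,"dz":0,"wx":0,"wy":0,"wz":0,"claw":65},{"dx":0,"dy":0,"dz":0,"wx":0,"wy":0,"wz":0,"claw":65}]'
cat > fin.py <<'E'
from h import *
from tab import T
P=[.595,-.254,.082,-.075]; st()
q=[[.035,.06,.013],[.035,-.035,.013],[-.042,.02,.013]]
for n in('side','scene','wrist'):
    f=grab(n,'fin_'+n); ms=optics.masks_of('blank_a',n); pr=proj(f,T(P,q)); print(n)
    for m in ms[:7]:
        y,x=np.nonzero(m['region']); print('  ',round(m['p'],2),[round(v) for v in m['rect']],'centroid',x.mean().round(),y.mean().round())
    print('  pred',pr.round(0).tolist(),'knob',[(round(m['p'],2),[round(v) for v in m['rect']]) for m in optics.masks_of('leg_knob',n)[:2]])
    if n!='scene': # silhouette fit on slope: residual vs predicted boxes
        for (tx,ty,_),(w,l) in zip(q,[(.05,.07),(.05,.07),(.045,.12)]):
            c=[[tx+a*w/2,ty+b*l/2,h] for a in(-1,1) for b in(-1,1) for h in(0,.026)]
            u=proj(f,T(P,c)); hull=np.zeros((384,512),np.uint8); cv2.fillConvexPoly(hull,cv2.convexHull(u.round().astype(np.int32)),1); hull=hull>0
            print('   IoU',max(((hull&m['region']).sum()/(hull|m['region']).sum()).round(2) for m in ms))
E
python3 fin.py
```

```text
clock: 60.4
position: [0.5545, -0.2402, 0.2736]
tool_rot: [3.14, 0.2, 1.501]
force: [0.6, -0.7, -0.4]
grip_width: 0.0556
finger_force: 0.0
clock: 60.9
position: [0.5495, -0.2892, 0.2897]
tool_rot: [-3.139, 0.2, 1.497]
force: [-0.7, 0.3, -0.4]
grip_width: 0.0556
finger_force: 0.0
t 60.9 p [ 0.5495 -0.2892  0.2897] rpy [-3.139  0.2    1.497] F [-0.7  0.3 -0.4] w 0.0556 ff 0.0
side
   0.97 [266, 219, 18, 30] centroid 273.0 233.0
   0.57 [290, 217, 25, 15] centroid 300.0 224.0
  pred [[300.0, 224.0], [303.0, 243.0], [273.0, 231.0]] knob [(0.69, [243, 259, 20, 28]), (0.58, [267, 214, 53, 57])]
   IoU 0.75
   IoU 0.02
   IoU 0.88
scene
   0.73 [245, 155, 22, 19] centroid 254.0 162.0
   0.71 [255, 160, 22, 30] centroid 265.0 177.0
   0.53 [233, 168, 22, 17] centroid 243.0 177.0
  pred [[243.0, 178.0], [255.0, 162.0], [265.0, 177.0]] knob [(0.66, [287, 151, 14, 17])]
wrist
   0.83 [305, 8, 53, 76] centroid 330.0 43.0
   0.56 [240, 25, 41, 115] centroid 259.0 82.0
  pred [[329.0, 47.0], [323.0, 134.0], [260.0, 85.0]] knob [(0.41, [301, 100, 52, 60])]
   IoU 0.9
   IoU 0.0
   IoU 0.93
```

```bash
python3 - <<'E'
from h import *
f=grab('scene'); print([(round(m['p'],2),m['rect']) for m in optics.masks_of('gauge_blade','scene')[:2]],[(round(m['p'],2),m['rect']) for m in optics.masks_of('gauge_tray','scene')[:2]])
print(job_done())
E
```

```text
[(0.96, [191.2, 253.6, 39.7, 16.6])] [(0.87, [186.5, 244.5, 51.3, 32.3])]
the job is handed in; nothing more can be done
None
```

The job is handed in: the screw is set with the needle at about 0.49 (in the green) and left there, the blade is back flat in its tray, the leg is locked with the table sloping on it, and all three blanks lie side by side on the table; the hand-in call gave no verdict.

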